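# Clamp brass bars in the torque-limited bench press

### The job

Get the bench press working on the brass bars: first swing its folded steady leg out until it snaps into its end detent, then slide every bar that lies on the table under the low platen, side by side, each square to the stop fence and fully home against it, tail to the front. Finally turn the black knurled cap clockwise until its slip clutch clearly clicks over (about 20 degrees of slip or more) and the platen bears on all the bars; leave the V-block, type holder and red bin where they are.

Things in the scene. Friction and masses are not known exactly. Their poses are not given: they have to be found in the camera images.
- press: bench press, fixed; its aluminium base plate (12 mm thick, x -0.12 to 0.105, y +-0.13) has a ruled top, the bed. Origin under the base on its middle line, x from the open front (robot's side) to the back, y left, z up. A bar pushed home has its centre at x = 0.030 here and its last 30 mm stick out in front of the platen, whose front edge is at x = 0.005
- fence (a point): middle of the front face of the brass stop fence across the back of the bed, level with the bed (press x = 0.085, z = 0.012); the fence is 12 mm high and 200 mm wide along press y
- beam (a point): middle of the top of the bridge beam (press x = 0.055, y = 0, z = 0.115): 30 mm deep (x), 30 mm high, 265 mm wide, on two round posts 22 mm thick at press y = +-0.116
- platen: the flat aluminium pressing plate, 80 x 190 x 18 mm, level, moving only up and down; origin at the centre of its underside. Raised it hangs 23 mm above the bed (7 mm more than a bar's height); its height follows the thimble by 2.0 mm per rad. It meets the 16 mm bars after about 3.5 rad
- thimble (a joint): turn of the steel thimble collar (48 mm diameter) on the beam that drives the platen, rad; 0 = platen fully raised, grows clockwise seen from above, and lowers the platen; its hard limit is 4.2. Stiff turning 0.07 N m, stays where it is left
- cap (a joint): slip of the torque-limiting cap against the thimble, rad: constant (about 0 at the start) while cap and thimble turn together, growing when the slip clutch gives at 0.20 N m as the cap is turned on clockwise; the clutch gives at the same torque in either direction. The white lines on cap and collar are in line at 0 and part as it slips
- cap_grip (a point): point on the axis of the black knurled cap (38 mm diameter, 34 mm tall, vertical axis), half-way up it, about 0.146 above the table; the collar's top lies 18 mm below this point. The cap does not rise or sink as it turns
- leg (a joint): angle of the steady leg, rad: about 0 folded (points to the press's -x along its left side), grows clockwise seen from above as it swings out to the left, 1.5 at its end stop. An over-centre spring holds it folded and resists up to 1.0 rad (at most about 5 N at the grip), then snaps it on to its end detent and holds it there
- leg_grip (a point): point on the axis of the upright black grip pin (16 mm diameter, top 62 mm above the table) at the leg's end, 45 mm above the table, 120 mm from the hinge axis; the leg itself is a steel bar, top 14 mm above the table
- leg_hinge (a point): on the leg's vertical hinge axis, beside the press's left edge
- vblock: dark steel V-block, 60 x 100 x 55 mm, bystander; origin under its centre
- type_holder: brass type holder with a black turned handle, about 235 mm long, 36 mm tall, bystander; origin under the joint of brass and handle, x along the handle
- red_bin: red open bin, 100 x 140 x 60 mm, bystander; origin under its centre
- bar1: brass bar, 110 x 18 x 16 mm (x, y, z), 0.26 kg, two dark dimples on top, alike both ends; origin at the centre of its underside, x along its length. May be absent. Starts on the table to the right of the press, lying roughly along world y
- bar2: brass bar, 110 x 18 x 16 mm (x, y, z), 0.26 kg, two dark dimples on top, alike both ends; origin at the centre of its underside, x along its length. May be absent. Starts on the table to the right of the press, lying roughly along world y
- bar3: brass bar, 110 x 18 x 16 mm (x, y, z), 0.26 kg, two dark dimples on top, alike both ends; origin at the centre of its underside, x along its length. May be absent. Starts on the table to the right of the press, lying roughly along world y
- bar4: brass bar, 110 x 18 x 16 mm (x, y, z), 0.26 kg, two dark dimples on top, alike both ends; origin at the centre of its underside, x along its length. May be absent. Starts on the table to the right of the press, lying roughly along world y
Things that resemble listed ones, but are neither listed nor needed, are in the scene too. Leave any green or orange look-alike of the bar3 alone.

How it is judged (in metres and radians):
On the way, in this order (a step that is already met when the one before it is completed fails the run):
1. the steady leg is swung out and seated in its end detent (within 0.1 rad of the stop) (value of joint leg above 1.4 rad), for 0.3 s.
2. every bar lies on the bed under the platen, within 6 mm of home against the fence and square to it (x of bar1 in the frame of press between 0.024 and 0.036 m and y of bar1 in the frame of press between -0.086 and 0.086 m and z of each of bar1, bar2, bar3, bar4 in the frame of press below 0.017 m and angle between the x axis of each of bar1, bar2, bar3, bar4 and the x axis of press, either way round below 0.12 rad and x of bar2 in the frame of press between 0.024 and 0.036 m and y of bar2 in the frame of press between -0.086 and 0.086 m and x of bar3 in the frame of press between 0.024 and 0.036 m and y of bar3 in the frame of press between -0.086 and 0.086 m and x of bar4 in the frame of press between 0.024 and 0.036 m and y of bar4 in the frame of press between -0.086 and 0.086 m), for 0.2 s.
3. the slip clutch has slipped by over 0.3 rad and the platen presses on every bar (value of joint cap above 0.3 rad and contact force between platen and bar1 above 1 N and contact force between platen and bar2 above 1 N and contact force between platen and bar3 above 1 N and contact force between platen and bar4 above 1 N), for 0.2 s.
At the end, for the whole second after the job is handed in: Leg within 0.1 rad of its end stop; every present bar at rest on the bed under the platen, nose within 6 mm of the fence, square within 0.12 rad, centre within 86 mm of the press's centre line; platen pressing each by over 1 N; clutch slipped clockwise over 0.3 rad (all of step 2 and all of step 3 and value of joint leg above 1.4 rad and linear speed of each of bar1, bar2, bar3, bar4 below 0.01 m/s); the robot touches nothing.
It fails at once if a bystander is shoved more than 25 mm (distance of any of vblock, type_holder, red_bin from where it was at the start of the episode above 0.025 m).
Of bar1, bar2, bar3, bar4 only 2 to 4 are there at a start; the rules pass over those that are not, and their reading is None.
At some moment in a run one of bar1, bar2, bar3, bar4 may be knocked a few centimetres aside while the robot is not near it.
Once in a run the grip may slacken for a moment while it holds something.
It also fails if it takes over 210 s, if anything falls off the work surface, if the arm or the gripper's body presses on something with over 40 N, if the wrist force passes 120 N, or if a joint passes its speed limit or range.

### The arm

A 6-joint arm with a two-finger parallel gripper is mounted at the origin on the work surface. World frame = base frame: x ahead of the robot, y to its left, z up, the work surface at z = 0. Lengths are in mm, angles in rad, forces in N, time in s.
With the tool pointing down it reaches from about 375 to 750 mm from the base axis. Payload 9 kg.
Tool frame: the origin (TCP) lies at the very end of the fingers, on their centre line; the grasp point (between the pads) lies 19 mm behind it; z points along the fingers, y is the line along which they close (so a half turn about z gives the same grasp; the last joint's range is limited). The gripper opens to 85 mm and grips with 20 to 120 N. Pads are 22 mm wide; open, the fingers measure 114 mm over their backs; the gripper's body (76 mm by 85 mm) begins 54 mm behind the grasp point. The pads swing forward as they close: fully open they stand 13 mm farther back than shut.
Start: joints at [-0.218, 0.104, 0.097, 1.564, 0, 1.353], TCP at [600.031, 0.003, 231.331] pointing down, gripper open.
Joint ranges: [-2.99, 2.99], [-0.84, 1.86], [-1.1, 1.16], [-1.84, 2.11], [-1.51, 1.56], [-3.14, 3.14]. Speed limits (rad/s): [2.22, 2.22, 2.57, 3.14, 3.14, 3.14].

### API

Orientations are given as a rotation vector (axis times angle).
In Python, from workcell import bot gives the robot as it stands. The module is installed in compiled form; this text tells all that it offers.
- The arm moves only by the tool play_rows, never from a script. Its argument "commands" is a list of rows, each an object with "linear": the shift along the world's x, y, z as a fraction of full scale, a list of three; "rot": the turn, a rotation vector about the world's x, y, z as a fraction of full scale, a list of three. A call has 1 to 5 rows; each row is the pose to reach, as a shift and turn from the pose commanded when the call began; what a row does not reach only later rows make up. Full scale, the value 1, is 0.5 m for a shift and 60 degrees for a turn. A row lasts 1/8 s, in which the tool goes at most 62.5 mm and 10.7 degrees, less where a joint would pass 70% of its speed; a pose out of reach is approached as far as the arm can. A call with a number of a shift or a turn outside -1 to 1 is refused whole. A call with a gripper value outside its range is refused whole. "gripper" is the opening, from 0 (shut) to 1 (fully open), set as the call begins (left out, the last holds). The fingers move at their own pace and stop on an object; the grip force is fixed at half the most. Time passes only in rows, so rows that repeat a pose let the fingers close. It gives the time, the measured TCP pose, the force, the opening and the grip force at its end, in the units of the state.
- bot.get_state(): the state, without advancing time (a new reading comes with each control period).
- bot.camera(name): name is "scene" or "side" or "wrist"; returns a dict with "image" (384x512x3 uint8, red, green, blue), "range_z" (384x512 float32, mm along the optical axis (not along the pixel's ray), 0 where there is no reading), "intrinsics" (3x3 intrinsics, pixels), "rvec" (rotation vector, rad) and "tvec" (3), from world to camera coordinates, as OpenCV has them. Camera axes: x right, y down, z forward; pixel columns grow to the right and rows downward; lengths in mm; the calibration is good to about 2 mm. A picture is of the moment at which its call begins.
- bot.sign_off(): hands the job in; it is judged then, once.
The state is a dict: "t": time; "joints": joint angles; "joint_velocities": joint speeds; "joint_torque": joint torques, N m; "ee_pos": TCP position; "ee_rot": TCP orientation; "contact_force": force on the tool from outside, world axes, zero at the start; "moment": the same for the moment, N m; "grip_width": opening from 0.0 (shut) to 1.0 (fully open); "finger_force": force on a finger pad.
Only numpy, scipy, OpenCV 4.12 (cv2) and the standard library are available. Lean on these libraries where they do the work, as an engineer would, in place of code of your own. Each camera call takes 0.05 s, during which the arm holds its last target. There are 200 camera calls.

## Working session

There is one attempt and no reset: what is moved stays moved. The work goes in short steps, Python scripts to look and compute and a tool call to move; the robot and the scene stay as the last step left them, time stands still between calls to the robot, and variables do not carry over. Pictures are saved under pics/ and viewed, at most 14 in all, crops included, and the job is handed in when it is done.

Besides the shell and the picture viewer there is one more tool, called by a JSON object that holds its "api" and its "payload", one argument or row to a line. play_rows: Moves the arm, as the interface text tells. Its arguments: {"type":"object","properties":{"commands":{"type":"array"},"gripper":{"type":"number"}},"required":["commands"]}

```bash
mkdir -p pics; cat > h.py <<'E'
import numpy as np, cv2
from workcell import bot
def shot(name,fn=None):
    c=bot.camera(name)
    if fn: cv2.imwrite('pics/'+fn,cv2.cvtColor(c['image'],cv2.COLOR_RGB2BGR))
    np.savez('last_'+name,**c)
    return c
def load(name):
    return dict(np.load('last_'+name+'.npz'))
def cast(c,uv,z):
    R=cv2.Rodrigues(np.array(c['rvec'],float))[0];t=np.array(c['tvec'],float).reshape(3)
    uv=np.atleast_2d(np.array(uv,float));d=np.c_[uv,np.ones(len(uv))]@np.linalg.inv(c['intrinsics']).T@R
    o=-R.T@t
    return o+d*((z-o[2])/d[:,2])[:,None]
def cloud(c):
    R=cv2.Rodrigues(np.array(c['rvec'],float))[0];t=np.array(c['tvec'],float).reshape(3)
    v,u=np.mgrid[:384,:512];Z=c['range_z']
    p=np.stack([u,v,np.ones_like(u)],-1)@np.linalg.inv(c['intrinsics']).T*Z[...,None]
    return (p-t)@R
def proj(c,P):
    return cv2.projectPoints(np.array(P,float).reshape(-1,1,3),np.array(c['rvec'],float),np.array(c['tvec'],float),np.array(c['intrinsics']),None)[0].reshape(-1,2)
E
python3 - <<'E'
from h import *
for n in ['scene','side','wrist']:
    c=shot(n,n+'0.png'); R=cv2.Rodrigues(c['rvec'])[0]; print(n,(-R.T@c['tvec'].reshape(3)).round(),c['intrinsics'][0])
a=cv2.imread('pics/scene0.png');b=cv2.imread('pics/side0.png')
s=bot.get_state();print(s)
E
```

```text
scene [1468.  -76. 1361.] [492.77675473   0.         256.72640467]
side [ 226. -828. 1063.] [426.99765727   0.         255.36372372]
wrist [600.  75. 373.] [345.89891309   0.         255.41718314]
{'t': 0.15, 'joints': array([-2.17711807e-01,  1.04574464e-01,  9.66442429e-02,  1.56392727e+00,
       -4.88668457e-06,  1.35311154e+00]), 'joint_velocities': array([ 0.00152548, -0.00125942,  0.0011828 ,  0.00183905,  0.00088834,
       -0.00035539]), 'joint_torque': array([ 3.56894714e-03, -5.57353413e+01,  5.04006886e+01,  1.24952567e-02,
       -2.60494489e-04,  1.42527287e-05]), 'ee_pos': array([5.99731764e+02, 6.02711174e-02, 2.30691727e+02]), 'ee_rot': array([-2.22084058e+00, -2.22078058e+00,  9.02484849e-04]), 'contact_force': array([ 0.7234963 ,  0.00995928, -0.18127135]), 'moment': array([-0.01399853, -0.0145451 ,  0.04320874]), 'finger_force': 0.0, 'grip_width': 0.9996484702397442}
```

View pics/scene0.png

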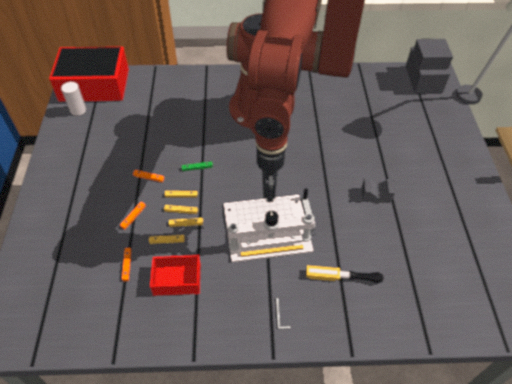

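View pics/side0.png

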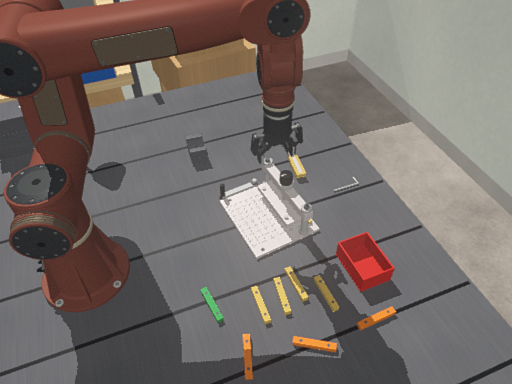

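The scene view shows the press at (270,225), four brass-coloured bars at about (180,194), (180,209), (185,222) and (166,240), one green and three orange look-alikes, and the leg pin near (305,195). The side view agrees; I'll measure and zoom in.

```bash
cat > m.py <<'E'
from h import *
def bars(n,z=16):
    c=load(n);hsv=cv2.cvtColor(c['image'],cv2.COLOR_RGB2HSV)
    m=cv2.inRange(hsv,(18,90,60),(35,255,255))
    P=cloud(c)
    k=cv2.findContours(m,cv2.RETR_EXTERNAL,cv2.CHAIN_APPROX_NONE)[0]
    for q in k:
        if cv2.contourArea(q)<25: continue
        mm=np.zeros(m.shape,np.uint8);cv2.drawContours(mm,[q],-1,1,-1)
        top=mm.astype(bool)
        uv=np.argwhere(top)[:,::-1]
        W=cast(c,uv,z)[:,:2].astype(np.float32)
        r=cv2.minAreaRect(W);
        cv_=np.cov(W.T);w,v=np.linalg.eigh(cv_);a=np.degrees(np.arctan2(v[1,1],v[0,1]))
        print(n,uv.mean(0).round(),'ctr',W.mean(0).round(1),'rect',np.round(r[0],1),np.round(r[1]),'ang %.1f'%(a%180),'z',np.median(P[top][:,2]).round(1),'hsv',np.median(hsv[top],0))
if __name__=='__main__':
    bars('scene');bars('side')
E
python3 m.py
python3 - <<'E'
import cv2,numpy as np
a=cv2.imread('pics/scene0.png')[145:285,110:330];b=cv2.imread('pics/side0.png')[140:350,190:410]
a=cv2.resize(a,None,fx=3.2,fy=3.2,interpolation=cv2.INTER_CUBIC);
cv2.imwrite('pics/za.png',a); cv2.imwrite('pics/zb.png',cv2.resize(b,None,fx=2.8,fy=2.8,interpolation=cv2.INTER_CUBIC))
E
```

```text
scene [323. 273.] ctr [753.8 165.8] rect [754.5 166.5] [105.  49.] ang 84.0 z 25.1 hsv [ 21. 147. 239.]
scene [271. 250.] ctr [669.7  11.2] rect [669.5  12.6] [ 16. 199.] ang 96.7 z 23.3 hsv [ 22.  163.5 236. ]
scene [166. 239.] ctr [ 619.7 -322.2] rect [ 619.7 -322.3] [ 32. 115.] ang 91.2 z 13.6 hsv [ 20. 166. 140.]
scene [185. 222.] ctr [ 555.3 -263.9] rect [ 555.6 -263.7] [ 33. 115.] ang 92.1 z 13.6 hsv [ 20. 167. 155.]
scene [180. 209.] ctr [ 502.2 -283.7] rect [ 502.  -282.7] [118.  30.] ang 82.4 z 13.7 hsv [ 20. 166. 212.]
scene [180. 193.] ctr [ 437.3 -288.5] rect [ 437.9 -287.5] [114.  30.] ang 87.4 z 13.2 hsv [ 21. 166. 216.]
side [260. 304.] ctr [ 432.7 -292.1] rect [ 432.9 -290.5] [118.  20.] ang 88.0 z 15.0 hsv [ 23. 128. 233.]
side [282. 295.] ctr [ 497.5 -288.9] rect [ 497.7 -287.4] [118.  22.] ang 82.6 z 14.9 hsv [ 23. 128. 230.]
side [326. 293.] ctr [ 613.2 -328.6] rect [ 613.5 -326.4] [ 25. 116.] ang 90.9 z 14.5 hsv [ 21. 139. 151.]
side [296. 284.] ctr [ 549.5 -270.9] rect [ 549.5 -268.8] [ 24. 117.] ang 91.7 z 14.5 hsv [ 21. 130. 168.]
side [297. 167.] ctr [755.6 162.2] rect [757.4 166.9] [114.  41.] ang 81.0 z 24.5 hsv [ 22.  127.  220.5]
side [ 6. 99.] ctr [-219.9 1024.9] rect [-214.9 1026.7] [60. 30.] ang 169.6 z -206.5 hsv [ 19.  95. 161.]
side [110.  83.] ctr [214.9 980.5] rect [ 209.2 1018.8] [216. 175.] ang 8.7 z -207.9 hsv [ 19.  94. 157.]
side [248.  44.] ctr [ 911.7 1069.7] rect [ 910.7 1079.1] [31. 94.] ang 92.5 z -83.7 hsv [ 18. 104. 215.]
```

View pics/za.png

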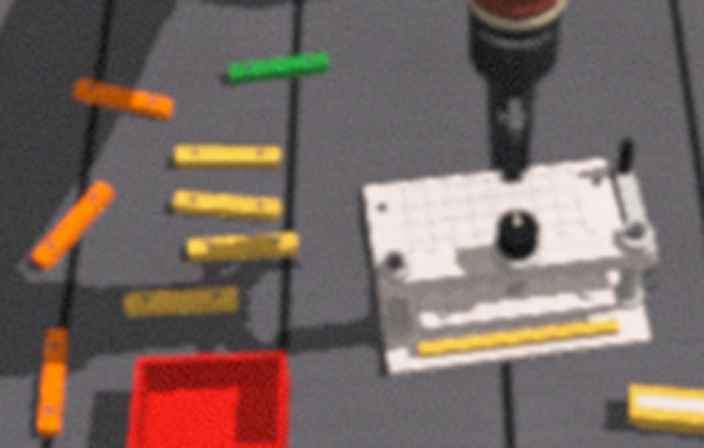

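View pics/zb.png

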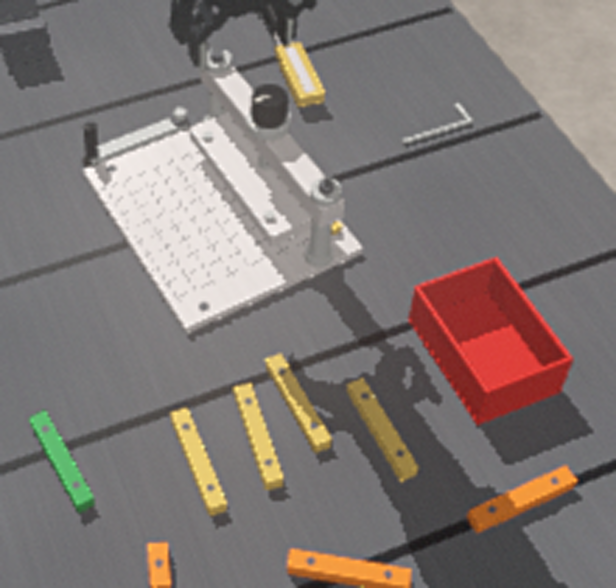

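View pics/wrist0.png

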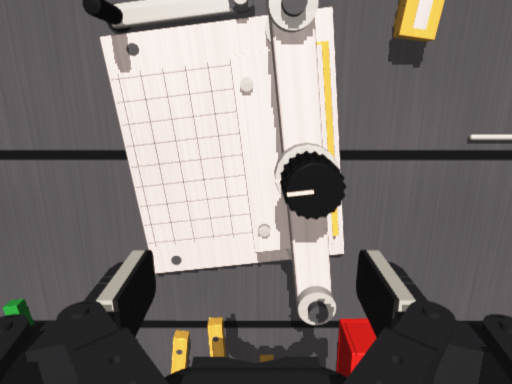

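All four bars are brass with dimples (the one at (166,240) is in shadow). The wrist view shows the base corners at about (104,37), (155,272) and (343,250), the cap at (316,185) and the pin at (95,8).

```bash
python3 - <<'E'
from h import *
c=load('wrist');P=cloud(c)
A=cast(c,[(104,37),(155,272),(343,250),(331,10)],12)[:,:2];print(A.round(1))
print('sides',[np.linalg.norm(A[i]-A[(i+1)%4]).round(1) for i in range(4)])
for i in range(4):
    d=A[(i+1)%4]-A[i];print(np.degrees(np.arctan2(d[1],d[0])).round(2))
print('center',A.mean(0))
for n in ['wrist','scene','side']:
    c=load(n);P=cloud(c);g=c['image'].max(2)<60
    m=g&(P[...,2]>150)&(P[...,2]<170)&(abs(P[...,0]-640)<80)&(abs(P[...,1])<90)
    if n!='wrist' or 1:
        print(n,'cap top',m.sum(),np.median(P[m],0).round(1) if m.any() else '')
    m=(P[...,2]>40)&(P[...,2]<66)&(P[...,0]>480)&(P[...,0]<620)&(P[...,1]>90)&(P[...,1]<200)&(c['image'].max(2)<90)
    if m.any(): print(n,'pin',m.sum(),P[m].mean(0).round(1),P[m].min(0).round(1),P[m].max(0).round(1))
    # plate top cloud
    m=(abs(P[...,2]-12)<5)&(P[...,0]>450)&(P[...,0]<800)&(abs(P[...,1])<150)&(c['image'].min(2)>140)
    r=cv2.minAreaRect(P[m][:,:2].astype(np.float32));print(n,'plate',m.sum(),r)
    m=(abs(P[...,2]-115)<4)&(P[...,0]>550)&(P[...,0]<780)&(abs(P[...,1])<170)&(c['image'].min(2)>100)
    r=cv2.minAreaRect(P[m][:,:2].astype(np.float32));print(n,'beam',m.sum(),r)
E
```

```text
[[ 453.1  117.6]
 [ 480.6 -137.8]
 [ 700.2 -108.8]
 [ 670.1  141.2]]
sides [np.float64(256.9), np.float64(221.4), np.float64(251.8), np.float64(218.3)]
-83.86
7.53
96.85
-173.81
center [576.01808216   3.0357396 ]
wrist cap top 2769 [636.9  13.  162.8]
wrist plate 32162 ((573.4224853515625, 14.911453247070312), (225.46923828125, 285.58453369140625), 6.594944000244141)
wrist beam 7610 ((634.3305053710938, 3.850982666015625), (40.74180603027344, 248.05661010742188), 5.617112159729004)
scene cap top 81 [648.    7.4 162.3]
scene plate 1794 ((573.5059814453125, 13.74603271484375), (231.50613403320312, 284.3197326660156), 6.68898868560791)
scene beam 439 ((641.4177856445312, 9.188087463378906), (38.74897384643555, 264.7386169433594), 7.339316368103027)
side cap top 0 
side plate 2901 ((574.3353271484375, 12.632461547851562), (225.44354248046875, 286.9367370605469), 6.8937578201293945)
side beam 361 ((636.0782470703125, -3.46673583984375), (38.49945831298828, 247.3936004638672), 6.50750732421875)
```

```bash
python3 - <<'E'
from h import *
s=load('scene');d=load('side');w=load('wrist')
print('pin',cast(s,(306,190),62),cast(d,(222,186),62),cast(w,(90,5),62))
print('hinge',cast(s,(307.5,218),20),cast(d,(254,182),20),cast(w,(240,5),20))
y=np.radians(6.7);R=np.array([[np.cos(y),-np.sin(y)],[np.sin(y),np.cos(y)]]);o=np.array([583.5,3.9])
for n,p in dict(beamL=(55,116),fenceL=(85,100),fenceR=(85,-100),cap=(55,0),LF=(-120,130),RF=(-120,-130)).items():
    q=R@p+o; z=115 if n in('beamL','cap') else 12; z=163 if n=='cap' else z
    print(n,q.round(1),'scene',proj(s,[*q,z]).round(),'wrist',proj(w,[*q,z]).round(),'side',proj(d,[*q,z]).round())
E
```

```text
pin [[468.79863533 136.93725538  62.        ]] [[466.75853714 128.6388785   62.        ]] [[465.13863965 135.65836963  62.        ]]
hinge [[553.20119121 137.82041217  20.        ]] [[585.01846121 145.05190637  20.        ]] [[584.79402013 143.81875425  20.        ]]
beamL [624.6 125.5] scene [[309. 220.]] wrist [[293.   5.]] side [[267. 162.]]
fenceL [656.3 113.1] scene [[303. 246.]] wrist [[315.  42.]] side [[277. 184.]]
fenceR [679.6 -85.5] scene [[240. 254.]] wrist [[326. 231.]] side [[308. 223.]]
cap [638.1  10.3] scene [[272. 215.]] wrist [[317. 190.]] side [[286. 173.]]
LF [449.2 119. ] scene [[299. 194.]] wrist [[100.  35.]] side [[219. 200.]]
RF [ 479.5 -139.2] scene [[224. 203.]] wrist [[154. 273.]] side [[256. 256.]]
```

{"api": "play_rows", "payload": {
  "commands": [
    {"linear": [-0.264, 0.266, -0.08], "rot": [0, 0, 0.8]},
    {"linear": [-0.264, 0.266, -0.08], "rot": [0, 0, 0.8]},
    {"linear": [-0.264, 0.266, -0.08], "rot": [0, 0, 0.8]},
    {"linear": [-0.264, 0.266, -0.08], "rot": [0, 0, 0.8]},
    {"linear": [-0.264, 0.266, -0.08], "rot": [0, 0, 0.8]}
  ]
}}

```text
t: 0.78
ee_pos: [467.1, 133.8, 191.0]
ee_rot: [-1.117, -2.936, 0.0]
contact_force: [0.5, -0.0, 0.6]
grip_width: 0.998
finger_force: 0.0
```

{"api": "play_rows", "payload": {
  "commands": [
    {"linear": [0, 0, 0], "rot": [0, 0, 0.812]},
    {"linear": [0, 0, 0], "rot": [0, 0, 0.812]},
    {"linear": [0, 0, 0], "rot": [0, 0, 0.812]},
    {"linear": [0, 0, 0], "rot": [0, 0, 0.812]},
    {"linear": [0, 0, 0], "rot": [0, 0, 0.812]}
  ],
  "gripper": 0.6
}}

```text
t: 1.4
ee_pos: [467.9, 133.0, 191.1]
ee_rot: [0.191, -3.135, -0.0]
contact_force: [-0.3, -1.1, -0.3]
grip_width: 0.603
finger_force: 0.0
```

```bash
python3 - <<'E'
from h import *
c=shot('wrist','w1.png');P=cloud(c);s=bot.get_state();print(s['ee_pos'],s['ee_rot'],s['joints'])
dark=(c['image'].max(2)<90)
m=dark&(abs(P[...,2]-61)<6)&(np.hypot(P[...,0]-466,P[...,1]-133)<40)
q=np.argwhere(m)[:,::-1];print('pin',m.sum(),P[m].mean(0).round(1),q.min(0),q.max(0))
E
```

```text
[467.86715418 132.99127637 191.08672511] [ 1.96972734e-01 -3.13498848e+00 -1.72004994e-04] [ 7.18541637e-03 -2.49627047e-01 -3.13742704e-01  1.50710842e+00
  8.58945587e-05 -1.18310535e-01]
pin 279 [464.7 136.3  61.4] [250 167] [269 185]
```

View pics/w1.png

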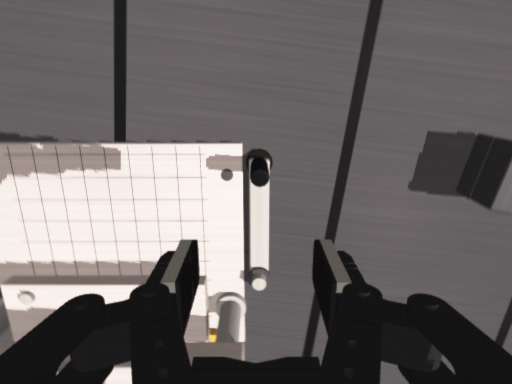

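The wrist picture shows the pin top at about (259,172), the hinge screw at (259,281), and a dark block at the right edge (485,170).

```bash
python3 - <<'E'
from h import *
c=load('wrist');print('hinge',cast(c,(259,281),22),cast(c,(259,281),18))
s=load('scene');P=cloud(s)
m=(P[...,2]>15)&(P[...,1]>200)&(P[...,0]>300)&(P[...,0]<720)&(P[...,1]<500)
q=P[m];print(m.sum(),q.min(0).round(),q.max(0).round(),np.median(q,0).round())
E
```

```text
hinge [[585.28214473 151.68377104  22.        ]] [[587.74676415 152.03463831  18.        ]]
596 [413. 335.  15.] [485. 440.  64.] [459. 390.  41.]
```

{"api": "play_rows", "payload": {
  "commands": [
    {"linear": [-0.006, 0.007, -0.2], "rot": [0, 0, 0]},
    {"linear": [-0.006, 0.007, -0.328], "rot": [0, 0, 0]},
    {"linear": [-0.006, 0.007, -0.328], "rot": [0, 0, 0]},
    {"linear": [-0.006, 0.007, -0.328], "rot": [0, 0, 0]}
  ]
}}

```text
t: 1.95
ee_pos: [462.1, 136.5, 24.4]
ee_rot: [0.182, -3.13, -0.001]
contact_force: [0.3, -0.2, 0.3]
grip_width: 0.599
finger_force: 0.0
```

{"api": "play_rows", "payload": {
  "commands": [
    {"linear": [0, 0, 0], "rot": [0, 0, 0]},
    {"linear": [0, 0, 0], "rot": [0, 0, 0]},
    {"linear": [0, 0, 0], "rot": [0, 0, 0]}
  ],
  "gripper": 0.26
}}

```text
t: 2.33
ee_pos: [466.2, 136.5, 28.8]
ee_rot: [-0.184, 3.134, -0.0]
contact_force: [-0.4, -0.4, -0.2]
grip_width: 0.261
finger_force: 0.0
```

{"api": "play_rows", "payload": {
  "commands": [
    {"linear": [0, 0.0426, 0], "rot": [0, 0, -0.167]},
    {"linear": [0.0064, 0.0842, 0], "rot": [0, 0, -0.333]},
    {"linear": [0.0196, 0.1244, 0], "rot": [0, 0, -0.5]},
    {"linear": [0.0396, 0.1616, 0], "rot": [0, 0, -0.667]},
    {"linear": [0.0656, 0.1946, 0], "rot": [0, 0, -0.833]}
  ]
}}

```text
t: 2.95
ee_pos: [498.3, 234.3, 28.1]
ee_rot: [1.166, 2.916, -0.0]
contact_force: [-0.1, -2.6, 0.3]
grip_width: 0.256
finger_force: 0.8
```

{"api": "play_rows", "payload": {
  "commands": [
    {"linear": [0.0314, 0.0282, 0], "rot": [0, 0, -0.167]},
    {"linear": [0.0672, 0.0504, 0], "rot": [0, 0, -0.333]},
    {"linear": [0.1064, 0.066, 0], "rot": [0, 0, -0.5]},
    {"linear": [0.1394, 0.0736, 0], "rot": [0, 0, -0.633]},
    {"linear": [0.1394, 0.0736, 0], "rot": [0, 0, -0.633]}
  ]
}}

```text
t: 3.58
ee_pos: [566.2, 270.4, 27.1]
ee_rot: [-2.046, -2.381, 0.005]
contact_force: [-8.8, -2.2, 3.2]
grip_width: 0.259
finger_force: 3.9
```

```bash
python3 - <<'E'
from h import *
s=bot.get_state();print(s['ee_pos'],s['contact_force'],s['finger_force'],s['grip_width'])
c=shot('scene','s2.png');i=cv2.imread('pics/s2.png');cv2.imwrite('pics/s2z.png',cv2.resize(i[140:290,130:400],None,fx=2.8,fy=2.8))
E
```

```text
[566.16450874 270.42426841  27.12113224] [-8.82722708 -2.17621675  3.24167864] 3.8850492238998413 0.25869050314310316
```

View pics/s2z.png

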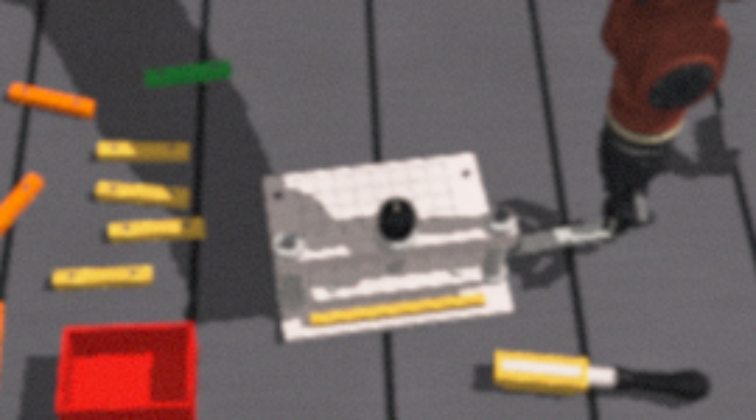

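The leg is fully swung out (at (560,240) in the crop), with the arm feeling the end stop. Next I look over the bars.

{"api": "play_rows", "payload": {
  "commands": [
    {"linear": [-0.005, 0, 0], "rot": [0, 0, 0]},
    {"linear": [-0.005, 0, 0.12], "rot": [0, 0, 0]},
    {"linear": [-0.005, 0, 0.24], "rot": [0, 0, 0]},
    {"linear": [-0.005, 0, 0.4], "rot": [0, 0, 0]},
    {"linear": [-0.005, 0, 0.4], "rot": [0, 0, 0]}
  ],
  "gripper": 0.6
}}

```text
t: 4.25
ee_pos: [567.0, 271.1, 233.3]
ee_rot: [2.042, 2.381, 0.011]
contact_force: [1.1, -0.0, -0.5]
grip_width: 0.602
finger_force: 0.0
```

{"api": "play_rows", "payload": {
  "commands": [
    {"linear": [-0.06, -0.6, 0], "rot": [0, 0, -0.145]},
    {"linear": [-0.06, -0.6, 0], "rot": [0, 0, -0.145]},
    {"linear": [-0.06, -0.6, 0], "rot": [0, 0, -0.145]},
    {"linear": [-0.06, -0.6, 0], "rot": [0, 0, -0.145]},
    {"linear": [-0.06, -0.6, 0], "rot": [0, 0, -0.145]}
  ]
}}

```text
t: 4.88
ee_pos: [534.4, -31.6, 226.9]
ee_rot: [2.221, 2.221, 0.0]
contact_force: [1.2, -0.6, 0.8]
grip_width: 0.602
finger_force: 0.0
```

{"api": "play_rows", "payload": {
  "commands": [
    {"linear": [-0.05, -0.66, -0.05], "rot": [0, 0, 0]},
    {"linear": [-0.05, -0.66, -0.05], "rot": [0, 0, 0]},
    {"linear": [-0.05, -0.66, -0.05], "rot": [0, 0, 0]},
    {"linear": [-0.05, -0.66, -0.05], "rot": [0, 0, 0]},
    {"linear": [-0.05, -0.66, -0.05], "rot": [0, 0, 0]}
  ]
}}

```text
t: 5.5
ee_pos: [511.0, -342.1, 203.3]
ee_rot: [2.22, 2.222, 0.0]
contact_force: [1.3, 0.3, -0.8]
grip_width: 0.599
finger_force: 0.0
```

{"api": "play_rows", "payload": {
  "commands": [
    {"linear": [0, 0, 0], "rot": [0, 0, 0]},
    {"linear": [0, 0, 0], "rot": [0, 0, 0]},
    {"linear": [0, 0, 0], "rot": [0, 0, 0]}
  ]
}}

```text
t: 5.88
ee_pos: [511.9, -338.9, 204.1]
ee_rot: [2.218, 2.224, 0.0]
contact_force: [-0.9, -0.2, -0.1]
grip_width: 0.599
finger_force: 0.0
```

```bash
python3 - <<'E'
from h import *
from m import bars
s=bot.get_state();print(s['ee_pos'],s['ee_rot'],s['joints'],s['t'])
shot('wrist','w3.png');bars('wrist')
E
```

```text
[ 511.88160839 -338.90589234  204.06957376] [2.21845367e+00 2.22395492e+00 3.64576286e-04] [-7.97646908e-01  1.42189245e-01  8.88235787e-02  1.51710084e+00
  2.36590792e-04  7.70672762e-01] 5.875
wrist [435. 255.] ctr [ 702.3 -437.8] rect [ 702.3 -437.8] [108.  17.] ang 2.7 z 15.9 hsv [ 20. 194. 255.]
wrist [260. 256.] ctr [ 517.2 -440. ] rect [ 518.2 -440.7] [ 16. 108.] ang 147.9 z 16.1 hsv [ 20. 193. 255.]
wrist [100. 223.] ctr [ 351.2 -403.3] rect [ 349.6 -406.1] [109.  16.] ang 73.0 z 16.2 hsv [ 20. 194. 255.]
wrist [361. 143.] ctr [ 612.8 -318.9] rect [ 612.8 -322. ] [ 22. 111.] ang 91.8 z 15.8 hsv [ 28. 132. 254.]
wrist [173. 105.] ctr [ 434.3 -284.2] rect [ 434.4 -286.8] [110.  21.] ang 88.3 z 15.9 hsv [ 28. 131. 255.]
wrist [242. 101.] ctr [ 498.5 -280.8] rect [ 498.1 -283.4] [110.  19.] ang 83.0 z 16.0 hsv [ 28. 129. 255.]
wrist [298.  79.] ctr [ 549.7 -260.6] rect [ 549.5 -263.8] [ 20. 110.] ang 92.3 z 15.9 hsv [ 28. 129. 255.]
```

View pics/w3.png

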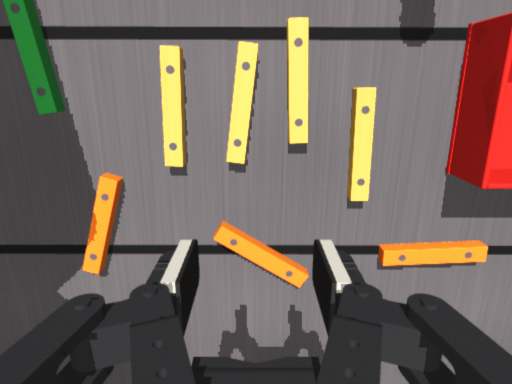

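All four bars show clearly at (298,79), (242,101), (173,105) and (361,143), with sizes matching 110 x 18. I pick bar B3 at (298,79) near its left (+y) end first.

{"api": "play_rows", "payload": {
  "commands": [
    {"linear": [0.072, 0.236, -0.28], "rot": [0, 0, 0.038]},
    {"linear": [0.072, 0.236, -0.28], "rot": [0, 0, 0.038]},
    {"linear": [0.072, 0.236, -0.28], "rot": [0, 0, 0.038]},
    {"linear": [0.072, 0.236, -0.28], "rot": [0, 0, 0.038]},
    {"linear": [0.072, 0.236, -0.28], "rot": [0, 0, 0.038]}
  ],
  "gripper": 0.4
}}

```text
t: 6.55
ee_pos: [548.1, -221.9, 64.9]
ee_rot: [2.173, 2.267, 0.0]
contact_force: [0.9, -0.1, 0.0]
grip_width: 0.403
finger_force: 0.0
```

{"api": "play_rows", "payload": {
  "commands": [
    {"linear": [0, 0, -0.06], "rot": [0, 0, 0]},
    {"linear": [0, 0, -0.12], "rot": [0, 0, 0]},
    {"linear": [0, 0, -0.12], "rot": [0, 0, 0]}
  ]
}}

```text
t: 6.92
ee_pos: [546.7, -222.5, 3.4]
ee_rot: [-2.176, -2.264, 0.0]
contact_force: [-0.5, 0.3, 0.5]
grip_width: 0.401
finger_force: 0.0
```

{"api": "play_rows", "payload": {
  "commands": [
    {"linear": [0, 0, 0], "rot": [0, 0, 0]},
    {"linear": [0, 0, 0], "rot": [0, 0, 0]},
    {"linear": [0, 0, 0], "rot": [0, 0, 0]},
    {"linear": [0, 0, 0], "rot": [0, 0, 0]}
  ],
  "gripper": 0
}}

```text
t: 7.42
ee_pos: [548.8, -223.4, 6.3]
ee_rot: [2.173, 2.263, 0.0]
contact_force: [-1.2, -0.8, 7.7]
grip_width: 0.19
finger_force: 60.9
```

{"api": "play_rows", "payload": {
  "commands": [
    {"linear": [0, 0, 0.1], "rot": [0, 0, 0]},
    {"linear": [0, 0, 0.18], "rot": [0, 0, 0]},
    {"linear": [-0.02, 0.07, 0.18], "rot": [0, 0, 0.15]},
    {"linear": [-0.04, 0.14, 0.18], "rot": [0, 0, 0.32]},
    {"linear": [-0.05, 0.2, 0.18], "rot": [0, 0, 0.48]}
  ]
}}

```text
t: 8.05
ee_pos: [522.2, -121.1, 94.5]
ee_rot: [1.536, 2.74, 0.0]
contact_force: [0.4, -0.6, -2.3]
grip_width: 0.19
finger_force: 59.7
```

{"api": "play_rows", "payload": {
  "commands": [
    {"linear": [-0.02, 0.08, 0], "rot": [0, 0, 0.17]},
    {"linear": [-0.04, 0.15, 0], "rot": [0, 0, 0.34]},
    {"linear": [-0.06, 0.22, 0], "rot": [0, 0, 0.51]},
    {"linear": [-0.08, 0.3, 0], "rot": [0, 0, 0.68]},
    {"linear": [-0.11, 0.37, 0], "rot": [0, 0, 0.85]}
  ]
}}

```text
t: 8.68
ee_pos: [467.3, 64.1, 94.5]
ee_rot: [0.206, 3.134, 0.0]
contact_force: [0.6, 0.0, -2.6]
grip_width: 0.189
finger_force: 59.7
```

{"api": "play_rows", "payload": {
  "commands": [
    {"linear": [0, 0, 0], "rot": [0, 0, 0.16]},
    {"linear": [0, 0, 0], "rot": [0, 0, 0.243]},
    {"linear": [0, 0, 0], "rot": [0, 0, 0.243]},
    {"linear": [0, 0, 0], "rot": [0, 0, 0.243]}
  ]
}}

```text
t: 9.18
ee_pos: [467.6, 62.8, 94.1]
ee_rot: [-0.181, 3.136, -0.0]
contact_force: [-0.6, 0.5, -3.3]
grip_width: 0.184
finger_force: 63.6
```

```bash
python3 - <<'E'
from h import *
s=bot.get_state();print(s['ee_pos'],s['ee_rot'],s['grip_width'],s['finger_force'])
c=shot('wrist','w4.png')
E
```

```text
[467.63161686  62.75966754  94.13802215] [-1.80692721e-01  3.13595571e+00 -2.18162185e-05] 0.18364578275316523 63.59112739562988
```

View pics/w4.png

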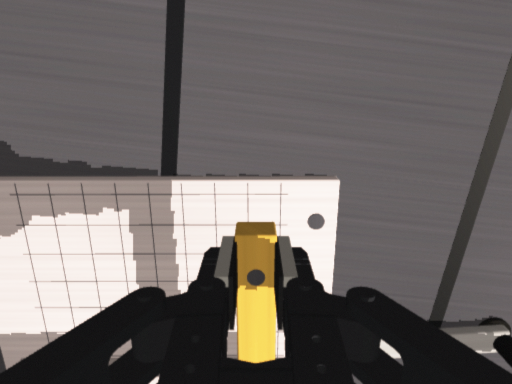

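The bar is held aligned with the press; plate front edge is at row 177 and front-left corner at (340,177).

```bash
python3 - <<'E'
from h import *
c=load('wrist')
A=cast(c,[(340,177.5),(10,177.5),(336,260)],12);print(A.round(1))
d=A[0]-A[1];print('front edge dir',np.degrees(np.arctan2(d[1],d[0])))
g=cv2.cvtColor(c['image'],cv2.COLOR_RGB2GRAY)
# front edge rows at lit columns
for u in (190,220,250,300,330): 
    col=g[165:195,u].astype(int);print(u,col.tolist()[5:20])
y=np.radians(6.7);R=np.array([[np.cos(y),-np.sin(y)],[np.sin(y),np.cos(y)]])
print('origin',A[0][:2]-R@[-120,130])
P=cloud(c);h=cv2.cvtColor(c['image'],cv2.COLOR_RGB2HSV)
m=(cv2.inRange(h,(15,150,60),(35,255,255))>0)&(P[...,2]>60)&(P[...,2]<130)
q=P[m];print('bar',m.sum(),q.min(0).round(1),q.max(0).round(1));m2=m.copy();m2[262:]=0
B=P[m2&(P[...,2]>100)];print(np.median(B,0).round(1)); 
uv=np.argwhere(m)[:,::-1]
for v in (245,270,300,330,350):
    r=uv[uv[:,1]==v][:,0]; X=P[v,r];print(v,r.min(),r.max(),X.mean(0).round(1))
E
```

```text
[[ 446.6  118.1   12. ]
 [ 472.2 -102.3   12. ]
 [ 508.   126.8   12. ]]
front edge dir 96.63000807769424
190 [99, 102, 100, 98, 88, 73, 88, 106, 109, 141, 198, 233, 241, 243, 241]
220 [100, 101, 101, 98, 87, 68, 87, 106, 112, 145, 205, 235, 243, 243, 241]
250 [103, 99, 100, 98, 83, 67, 88, 108, 112, 152, 213, 237, 244, 244, 243]
300 [100, 101, 102, 102, 100, 98, 100, 111, 117, 157, 220, 239, 245, 245, 245]
330 [98, 99, 100, 102, 100, 98, 100, 110, 116, 162, 222, 240, 245, 245, 245]
origin [580.97690076   2.9796694 ]
bar 5009 [451.9  52.8  90. ] [520.5  77.9 122.5]
[458.3  62.3 103.7]
245 237 274 [457.9  62.2 103.8]
270 237 274 [469.8  63.6 103.6]
300 236 275 [484.5  65.3 104. ]
330 238 273 [500.8  67.2 103.4]
350 238 273 [512.   68.5 103.4]
```

{"api": "play_rows", "payload": {
  "commands": [
    {"linear": [0, 0, -0.08], "rot": [0, 0, 0]},
    {"linear": [0, 0, -0.13], "rot": [0, 0, 0]},
    {"linear": [0, 0, -0.151], "rot": [0, 0, 0]},
    {"linear": [0, 0, -0.151], "rot": [0, 0, 0]},
    {"linear": [0, 0, -0.151], "rot": [0, 0, 0]}
  ]
}}

```text
t: 9.85
ee_pos: [468.1, 62.7, 19.0]
ee_rot: [-0.183, 3.135, -0.0]
contact_force: [0.9, 0.3, -2.4]
grip_width: 0.189
finger_force: 63.7
```

{"api": "play_rows", "payload": {
  "commands": [
    {"linear": [0.03, 0.0035, 0], "rot": [0, 0, 0]},
    {"linear": [0.06, 0.007, 0], "rot": [0, 0, 0]},
    {"linear": [0.09, 0.0105, 0], "rot": [0, 0, 0]},
    {"linear": [0.12, 0.014, 0], "rot": [0, 0, 0]},
    {"linear": [0.12, 0.014, 0], "rot": [0, 0, 0]}
  ]
}}

```text
t: 10.48
ee_pos: [528.4, 69.8, 18.7]
ee_rot: [-0.184, 3.135, -0.0]
contact_force: [-0.2, -0.2, -2.6]
grip_width: 0.191
finger_force: 63.7
```

{"api": "play_rows", "payload": {
  "commands": [
    {"linear": [0.02, 0.0023, 0], "rot": [0, 0, 0]},
    {"linear": [0.04, 0.0047, 0], "rot": [0, 0, 0]},
    {"linear": [0.06, 0.007, 0], "rot": [0, 0, 0]},
    {"linear": [0.06, 0.007, 0], "rot": [0, 0, 0]}
  ]
}}

```text
t: 10.98
ee_pos: [558.4, 73.4, 18.4]
ee_rot: [-0.184, 3.135, 0.0]
contact_force: [1.5, -0.3, -0.9]
grip_width: 0.188
finger_force: 63.8
```

{"api": "play_rows", "payload": {
  "commands": [
    {"linear": [0.004, 0.0005, 0], "rot": [0, 0, 0]},
    {"linear": [0.008, 0.0009, 0], "rot": [0, 0, 0]},
    {"linear": [0.008, 0.0009, 0], "rot": [0, 0, 0]}
  ]
}}

```text
t: 11.35
ee_pos: [561.6, 73.8, 18.3]
ee_rot: [-0.184, 3.136, 0.0]
contact_force: [-0.7, -0.8, -0.5]
grip_width: 0.188
finger_force: 64.0
```

{"api": "play_rows", "payload": {
  "commands": [
    {"linear": [0.004, 0.0005, 0], "rot": [0, 0, 0]},
    {"linear": [0.004, 0.0005, 0], "rot": [0, 0, 0]},
    {"linear": [0.004, 0.0005, 0], "rot": [0, 0, 0]}
  ]
}}

```text
t: 11.72
ee_pos: [563.5, 74.1, 18.3]
ee_rot: [0.184, -3.136, -0.0]
contact_force: [-2.9, 0.6, 1.1]
grip_width: 0.186
finger_force: 64.3
```

{"api": "play_rows", "payload": {
  "commands": [
    {"linear": [0.004, 0.0005, 0], "rot": [0, 0, 0]},
    {"linear": [0.004, 0.0005, 0], "rot": [0, 0, 0]},
    {"linear": [0.004, 0.0005, 0], "rot": [0, 0, 0]}
  ]
}}

```text
t: 12.1
ee_pos: [563.5, 74.1, 18.3]
ee_rot: [0.184, -3.132, 0.001]
contact_force: [-14.3, -2.2, 10.6]
grip_width: 0.189
finger_force: 65.3
```

{"api": "play_rows", "payload": {
  "commands": [
    {"linear": [-0.004, -0.0005, 0], "rot": [0, 0, 0]},
    {"linear": [-0.004, -0.0005, 0], "rot": [0, 0, 0]},
    {"linear": [-0.004, -0.0005, 0], "rot": [0, 0, 0]}
  ],
  "gripper": 0.4
}}

```text
t: 12.48
ee_pos: [563.9, 74.0, 18.4]
ee_rot: [-0.184, 3.135, 0.0]
contact_force: [0.1, 1.1, 0.5]
grip_width: 0.396
finger_force: 0.0
```

{"api": "play_rows", "payload": {
  "commands": [
    {"linear": [-0.01, -0.001, 0.06], "rot": [0, 0, 0]},
    {"linear": [-0.04, -0.004, 0.16], "rot": [0, 0, 0]},
    {"linear": [-0.08, -0.01, 0.28], "rot": [0, 0, 0]},
    {"linear": [-0.08, -0.01, 0.28], "rot": [0, 0, 0]},
    {"linear": [-0.08, -0.01, 0.28], "rot": [0, 0, 0]}
  ]
}}

```text
t: 13.1
ee_pos: [523.8, 69.0, 158.3]
ee_rot: [-0.184, 3.135, 0.0]
contact_force: [-0.8, -0.2, -0.5]
grip_width: 0.399
finger_force: 0.0
```

```bash
cat >> m.py <<'E'
def press(n='wrist',o=(582.5,3.2),yaw=6.65):
    """bars on the bed: tail position (press mm) and angle, from the top face at z=28"""
    c=load(n);hsv=cv2.cvtColor(c['image'],cv2.COLOR_RGB2HSV);P=cloud(c)
    m=cv2.inRange(hsv,(15,90,60),(38,255,255))
    m[(abs(P[...,2]-28)>6)]=0
    y=np.radians(yaw);R=np.array([[np.cos(y),-np.sin(y)],[np.sin(y),np.cos(y)]])
    k,l,st,ce=cv2.connectedComponentsWithStats(m)
    for i in range(1,k):
        if st[i,4]<80: continue
        uv=np.argwhere(l==i)[:,::-1];W=(cast(c,uv,28)[:,:2]-o)@R
        r=cv2.minAreaRect(W.astype(np.float32));w,v=np.linalg.eigh(np.cov(W.T))
        print(n,uv.mean(0).round(),'press x %.1f..%.1f y %.1f..%.1f'%(*np.percentile(W[:,0],[.5,99.5]),*np.percentile(W[:,1],[.5,99.5])),np.round(r[1],1),'ang',np.degrees(np.arctan2(v[1,1],v[0,1])).round(1))
E
python3 - <<'E'
from h import *
from m import *
s=bot.get_state();print(s['ee_pos'],s['t'])
c=shot('wrist','w5.png');press();shot('scene');bars('scene');shot('side');bars('side')
E
```

```text
[523.81966228  69.03735915 158.29285522] 13.1
wrist [256. 226.] press x -27.3..8.7 y 64.7..81.9 [36.  17.3] ang -179.7
scene [323. 273.] ctr [753.8 165.7] rect [754.3 166.3] [105.  50.] ang 84.2 z 25.2 hsv [ 21. 147. 239.]
scene [272. 250.] ctr [668.6  15.1] rect [666.1  12. ] [ 23. 200.] ang 97.2 z 23.7 hsv [ 21. 163. 235.]
scene [166. 238.] ctr [ 617.9 -322.6] rect [ 618.2 -322.5] [ 31. 115.] ang 91.9 z 13.8 hsv [ 21. 169. 209.]
scene [180. 209.] ctr [ 502.9 -283.5] rect [ 503.5 -283.2] [116.  33.] ang 82.3 z 13.3 hsv [ 20. 165. 186.]
scene [180. 193.] ctr [ 437.2 -288.3] rect [ 437.9 -287.5] [114.  30.] ang 87.2 z 13.2 hsv [ 21. 167. 216.]
side [260. 304.] ctr [ 432.7 -292.2] rect [ 432.9 -290.5] [118.  20.] ang 88.0 z 15.1 hsv [ 23. 129. 232.]
side [282. 295.] ctr [ 497.4 -289.5] rect [ 498.1 -287.6] [118.  21.] ang 83.3 z 15.2 hsv [ 22. 130. 225.]
side [326. 293.] ctr [ 613.3 -328.9] rect [ 613.6 -326.4] [ 25. 116.] ang 90.7 z 14.5 hsv [ 22.  132.  221.5]
side [257. 197.] ctr [569.8  77.1] rect [569.3  77.2] [35. 27.] ang 11.8 z 25.9 hsv [ 21. 113. 176.]
side [297. 166.] ctr [756.8 165.5] rect [757.3 167. ] [114.  40.] ang 81.3 z 25.4 hsv [ 22.  120.5 223. ]
side [98. 85.] ctr [165.3 982. ] rect [165.9 986.7] [305. 113.] ang 179.4 z -207.4 hsv [ 19.  95. 155.]
side [87. 12.] ctr [ 206.3 1774.5] rect [ 204.5 1762.4] [270. 245.] ang 165.9 z 176.7 hsv [ 19.  94. 155.]
```

View pics/w5.png

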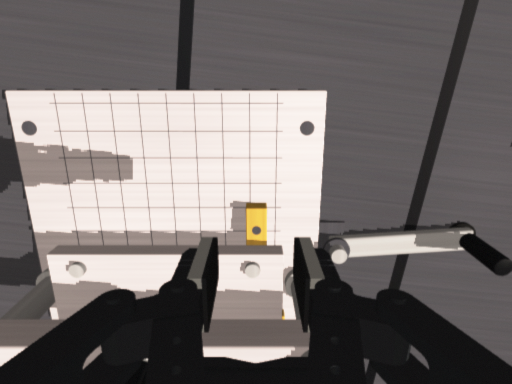

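The bar at (257,223) sits square at the fence, 25–27 mm tail showing as expected; leg is out. Now bar B2.

{"api": "play_rows", "payload": {
  "commands": [
    {"linear": [-0.01, -0.08, 0], "rot": [0, 0, -0.17]},
    {"linear": [-0.02, -0.16, 0], "rot": [0, 0, -0.34]},
    {"linear": [-0.03, -0.24, 0], "rot": [0, 0, -0.51]},
    {"linear": [-0.03, -0.32, 0], "rot": [0, 0, -0.68]},
    {"linear": [-0.04, -0.4, 0], "rot": [0, 0, -0.85]}
  ]
}}

```text
t: 13.88
ee_pos: [503.0, -132.0, 156.9]
ee_rot: [-1.192, -2.905, -0.001]
contact_force: [0.5, -0.7, -0.3]
grip_width: 0.403
finger_force: 0.0
```

{"api": "play_rows", "payload": {
  "commands": [
    {"linear": [0, -0.08, 0], "rot": [0, 0, -0.17]},
    {"linear": [0, -0.16, 0], "rot": [0, 0, -0.34]},
    {"linear": [0, -0.22, 0], "rot": [0, 0, -0.51]},
    {"linear": [0, -0.22, 0], "rot": [0, 0, -0.68]},
    {"linear": [0, -0.22, 0], "rot": [0, 0, -0.85]}
  ]
}}

```text
t: 14.5
ee_pos: [502.9, -241.0, 156.6]
ee_rot: [-2.327, -2.107, 0.0]
contact_force: [-0.7, -0.8, 0.8]
grip_width: 0.402
finger_force: 0.0
```

{"api": "play_rows", "payload": {
  "commands": [
    {"linear": [0, 0, 0], "rot": [0, 0, -0.028]},
    {"linear": [0, 0, 0], "rot": [0, 0, -0.028]},
    {"linear": [0, 0, 0], "rot": [0, 0, -0.028]}
  ]
}}

```text
t: 14.88
ee_pos: [503.5, -240.8, 158.0]
ee_rot: [-2.349, -2.085, 0.0]
contact_force: [-0.7, 0.5, -0.1]
grip_width: 0.397
finger_force: 0.0
```

```bash
python3 - <<'E'
from h import *
from m import *
s=bot.get_state();print(s['ee_pos'],s['ee_rot'],s['t'])
shot('wrist','w6.png');bars('wrist')
E
```

```text
[ 503.46262431 -240.76149396  158.03923715] [-2.34938011e+00 -2.08526605e+00  3.89280949e-05] 14.875
wrist [256. 351.] ctr [ 481.5 -422.2] rect [ 483.3 -422.4] [ 9. 12.] ang 106.2 z 16.0 hsv [ 18. 198. 255.]
wrist [495. 340.] ctr [ 719.1 -436.2] rect [ 716.5 -437.2] [38. 16.] ang 173.0 z 15.9 hsv [ 18. 198. 255.]
wrist [385. 237.] ctr [ 612.3 -311.9] rect [ 612.4 -314.9] [ 22. 106.] ang 92.1 z 15.7 hsv [ 27. 141. 254.]
wrist [182. 211.] ctr [ 435.  -265.2] rect [ 435.1 -271. ] [85. 21.] ang 86.6 z 15.9 hsv [ 27. 141. 254.]
wrist [256. 217.] ctr [ 498.7 -279.5] rect [ 498.6 -282.2] [112.  18.] ang 82.9 z 16.0 hsv [ 27. 140. 254.]
```

{"api": "play_rows", "payload": {
  "commands": [
    {"linear": [0, 0.003, -0.12], "rot": [0, 0, 0]},
    {"linear": [0, 0.003, -0.22], "rot": [0, 0, 0]},
    {"linear": [0, 0.003, -0.306], "rot": [0, 0, 0]},
    {"linear": [0, 0.003, -0.306], "rot": [0, 0, 0]},
    {"linear": [0, 0.003, -0.306], "rot": [0, 0, 0]}
  ]
}}

```text
t: 15.55
ee_pos: [503.8, -239.6, 6.2]
ee_rot: [2.351, 2.083, 0.0]
contact_force: [0.0, -0.6, 0.8]
grip_width: 0.403
finger_force: 0.0
```

{"api": "play_rows", "payload": {
  "commands": [
    {"linear": [0, 0, 0], "rot": [0, 0, 0]},
    {"linear": [0, 0, 0], "rot": [0, 0, 0]},
    {"linear": [0, 0, 0], "rot": [0, 0, 0]},
    {"linear": [0, 0, 0], "rot": [0, 0, 0]}
  ],
  "gripper": 0
}}

```text
t: 16.05
ee_pos: [504.2, -239.9, 6.9]
ee_rot: [2.351, 2.081, 0.001]
contact_force: [-1.8, 1.2, 5.5]
grip_width: 0.19
finger_force: 59.5
```

{"api": "play_rows", "payload": {
  "commands": [
    {"linear": [0, 0, 0.1], "rot": [0, 0, 0]},
    {"linear": [0, 0, 0.18], "rot": [0, 0, 0]},
    {"linear": [-0.02, 0.06, 0.18], "rot": [0, 0, 0.15]},
    {"linear": [-0.03, 0.12, 0.18], "rot": [0, 0, 0.32]},
    {"linear": [-0.03, 0.18, 0.18], "rot": [0, 0, 0.48]}
  ]
}}

```text
t: 16.68
ee_pos: [488.1, -148.5, 95.7]
ee_rot: [1.753, 2.607, 0.0]
contact_force: [-0.3, 0.5, -2.8]
grip_width: 0.191
finger_force: 59.4
```

{"api": "play_rows", "payload": {
  "commands": [
    {"linear": [-0.01, 0.07, 0], "rot": [0, 0, 0.17]},
    {"linear": [-0.02, 0.14, 0], "rot": [0, 0, 0.34]},
    {"linear": [-0.031, 0.21, 0], "rot": [0, 0, 0.51]},
    {"linear": [-0.031, 0.28, 0], "rot": [0, 0, 0.68]},
    {"linear": [-0.031, 0.329, 0], "rot": [0, 0, 0.85]}
  ]
}}

```text
t: 17.3
ee_pos: [472.8, 16.5, 95.7]
ee_rot: [0.458, 3.108, 0.0]
contact_force: [-1.5, -0.6, -2.4]
grip_width: 0.188
finger_force: 59.4
```

{"api": "play_rows", "payload": {
  "commands": [
    {"linear": [0, 0, 0], "rot": [0, 0, 0.17]},
    {"linear": [0, 0, 0], "rot": [0, 0, 0.34]},
    {"linear": [0, 0, 0], "rot": [0, 0, 0.398]},
    {"linear": [0, 0, 0], "rot": [0, 0, 0.398]},
    {"linear": [0, 0, 0], "rot": [0, 0, 0.398]}
  ]
}}

```text
t: 17.92
ee_pos: [472.9, 15.1, 95.4]
ee_rot: [-0.182, 3.136, 0.0]
contact_force: [0.5, -1.2, -2.3]
grip_width: 0.191
finger_force: 59.4
```

```bash
cat >> m.py <<'E'
def held():
    s=bot.get_state();c=shot('wrist');P=cloud(c);h=cv2.cvtColor(c['image'],cv2.COLOR_RGB2HSV)
    d=np.array(s['ee_pos'][:2])-(582.5,3.2);y=np.radians(6.65);R=np.array([[np.cos(y),-np.sin(y)],[np.sin(y),np.cos(y)]])
    print('tcp',s['ee_pos'].round(1),'press',(d@R).round(1),s['t'],s['grip_width'])
    m=(cv2.inRange(h,(15,150,60),(38,255,255))>0)&(P[...,2]>70)
    for v in (250,275,300,330,350):
        r=np.where(m[v])[0]
        r=r[(r>225)&(r<290)]
        if len(r): X=np.array([*P[v,r].mean(0)]);print(v,len(r),((X[:2]-(582.5,3.2))@R).round(1),X[2].round(1))
E
python3 -c "
from m import *
held()"
```

```text
tcp [472.9  15.1  95.4] press [-107.4   24.5] 17.925 0.1905878384828671
250 38 [-114.5   25. ] 104.5
275 38 [-102.4   25. ] 104.4
300 40 [-92.2  25.1] 108.0
330 37 [-73.4  24.8] 104.1
350 37 [-62.   24.8] 104.0
```

{"api": "play_rows", "payload": {
  "commands": [
    {"linear": [0, 0, -0.08], "rot": [0, 0, 0]},
    {"linear": [0, 0, -0.13], "rot": [0, 0, 0]},
    {"linear": [0, 0, -0.152], "rot": [0, 0, 0]},
    {"linear": [0, 0, -0.152], "rot": [0, 0, 0]},
    {"linear": [0, 0, -0.152], "rot": [0, 0, 0]}
  ]
}}

```text
t: 18.6
ee_pos: [473.6, 14.9, 20.0]
ee_rot: [-0.184, 3.135, -0.0]
contact_force: [-0.0, 0.5, -1.8]
grip_width: 0.185
finger_force: 59.4
```

{"api": "play_rows", "payload": {
  "commands": [
    {"linear": [0.035, 0.004, 0], "rot": [0, 0, 0]},
    {"linear": [0.07, 0.008, 0], "rot": [0, 0, 0]},
    {"linear": [0.105, 0.0122, 0], "rot": [0, 0, 0]},
    {"linear": [0.14, 0.0163, 0], "rot": [0, 0, 0]},
    {"linear": [0.17, 0.0198, 0], "rot": [0, 0, 0]}
  ]
}}

```text
t: 19.23
ee_pos: [559.0, 25.0, 19.7]
ee_rot: [-0.184, 3.136, -0.0]
contact_force: [0.4, -0.8, -2.1]
grip_width: 0.191
finger_force: 59.4
```

{"api": "play_rows", "payload": {
  "commands": [
    {"linear": [0.008, 0.0009, 0], "rot": [0, 0, 0]},
    {"linear": [0.016, 0.0019, 0], "rot": [0, 0, 0]},
    {"linear": [0.019, 0.0023, 0], "rot": [0, 0, 0]},
    {"linear": [0.021, 0.0025, 0], "rot": [0, 0, 0]},
    {"linear": [0.021, 0.0025, 0], "rot": [0, 0, 0]}
  ]
}}

```text
t: 19.85
ee_pos: [565.7, 26.0, 19.0]
ee_rot: [0.183, -3.131, 0.001]
contact_force: [-12.9, -1.8, 5.2]
grip_width: 0.189
finger_force: 60.5
```

{"api": "play_rows", "payload": {
  "commands": [
    {"linear": [-0.002, 0, 0], "rot": [0, 0, 0]},
    {"linear": [-0.002, 0, 0], "rot": [0, 0, 0]},
    {"linear": [-0.002, 0, 0], "rot": [0, 0, 0]}
  ],
  "gripper": 0.4
}}

```text
t: 20.23
ee_pos: [567.9, 26.2, 19.7]
ee_rot: [-0.184, 3.135, -0.0]
contact_force: [0.9, 0.5, 0.8]
grip_width: 0.402
finger_force: 0.0
```

{"api": "play_rows", "payload": {
  "commands": [
    {"linear": [-0.01, -0.001, 0.06], "rot": [0, 0, 0]},
    {"linear": [-0.04, -0.004, 0.16], "rot": [0, 0, 0]},
    {"linear": [-0.08, -0.01, 0.28], "rot": [0, 0, 0]},
    {"linear": [-0.08, -0.01, 0.28], "rot": [0, 0, 0]},
    {"linear": [-0.08, -0.01, 0.28], "rot": [0, 0, 0]}
  ]
}}

```text
t: 20.85
ee_pos: [527.7, 21.2, 159.4]
ee_rot: [-0.184, 3.135, -0.0]
contact_force: [-0.0, 0.5, 0.1]
grip_width: 0.398
finger_force: 0.0
```

```bash
python3 - <<'E'
from m import *
print(bot.get_state()['ee_pos'])
shot('wrist','w7.png');press();c=load('wrist');y=np.radians(6.65)
R=np.array([[np.cos(y),-np.sin(y)],[np.sin(y),np.cos(y)]])
print(((cast(c,[(247,204)],28)[:,:2]-(582.5,3.2))@R))
E
```

```text
[527.74526074  21.17655471 159.364198  ]
wrist [256. 227.] press x -26.8..8.5 y 16.6..34.0 [35.3 17.4] ang 179.9
wrist [312. 224.] press x -26.8..8.4 y 63.5..81.9 [35.4 18.5] ang -169.3
[[-30.31545135  17.66052786]]
```

View pics/w7.png

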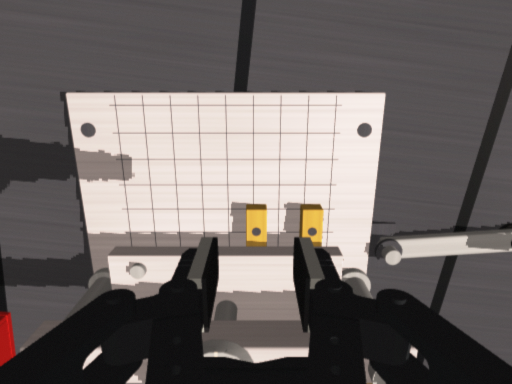

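Both bars are seated alike at (257,224) and (312,224). Next bar B1.

{"api": "play_rows", "payload": {
  "commands": [
    {"linear": [-0.04, -0.08, 0], "rot": [0, 0, -0.17]},
    {"linear": [-0.08, -0.16, 0], "rot": [0, 0, -0.34]},
    {"linear": [-0.12, -0.24, 0], "rot": [0, 0, -0.51]},
    {"linear": [-0.14, -0.3, 0], "rot": [0, 0, -0.68]},
    {"linear": [-0.15, -0.36, 0], "rot": [0, 0, -0.85]}
  ]
}}

```text
t: 21.52
ee_pos: [451.4, -159.4, 157.6]
ee_rot: [-1.192, -2.904, -0.001]
contact_force: [0.6, -0.1, -0.7]
grip_width: 0.404
finger_force: 0.0
```

{"api": "play_rows", "payload": {
  "commands": [
    {"linear": [-0.034, -0.08, 0], "rot": [0, 0, -0.17]},
    {"linear": [-0.034, -0.17, 0], "rot": [0, 0, -0.34]},
    {"linear": [-0.034, -0.17, 0], "rot": [0, 0, -0.51]},
    {"linear": [-0.034, -0.17, 0], "rot": [0, 0, -0.68]},
    {"linear": [-0.034, -0.17, 0], "rot": [0, 0, -0.79]}
  ]
}}

```text
t: 22.15
ee_pos: [434.9, -243.4, 157.3]
ee_rot: [-2.257, -2.181, 0.0]
contact_force: [0.1, -0.8, 0.4]
grip_width: 0.4
finger_force: 0.0
```

{"api": "play_rows", "payload": {
  "commands": [
    {"linear": [0, 0, 0], "rot": [0, 0, 0]},
    {"linear": [0, 0, 0], "rot": [0, 0, 0]},
    {"linear": [0, 0, 0], "rot": [0, 0, 0]}
  ]
}}

```text
t: 22.52
ee_pos: [435.4, -243.6, 158.9]
ee_rot: [-2.252, -2.19, -0.0]
contact_force: [-0.1, -0.5, -0.4]
grip_width: 0.398
finger_force: 0.0
```

```bash
python3 - <<'E'
from h import *
from m import *
s=bot.get_state();print(s['ee_pos'],s['ee_rot'],s['t'])
shot('wrist','w8.png');bars('wrist')
E
```

```text
[ 435.43225901 -243.62944084  158.94590949] [-2.25173586e+00 -2.19008956e+00 -8.75814760e-05] 22.525
wrist [373. 376.] ctr [ 550.9 -461.2] rect [ 548.4 -461. ] [12. 33.] ang 123.6 z 16.0 hsv [ 19. 196. 255.]
wrist [504. 354.] ctr [ 681.2 -437. ] rect [ 678.4 -438.7] [22. 16.] ang 148.3 z 15.9 hsv [ 19. 197. 255.]
wrist [451. 246.] ctr [ 610.5 -316.1] rect [ 610.6 -319.5] [ 26. 115.] ang 92.5 z 15.6 hsv [ 27. 139. 254.]
wrist [254. 217.] ctr [ 433.  -282.5] rect [ 432.9 -285.2] [113.  19.] ang 88.4 z 16.0 hsv [ 27. 137. 254.]
```

{"api": "play_rows", "payload": {
  "commands": [
    {"linear": [-0.002, 0.002, -0.12], "rot": [0, 0, 0]},
    {"linear": [-0.002, 0.002, -0.22], "rot": [0, 0, 0]},
    {"linear": [-0.002, 0.002, -0.307], "rot": [0, 0, 0]},
    {"linear": [-0.002, 0.002, -0.307], "rot": [0, 0, 0]},
    {"linear": [-0.002, 0.002, -0.307], "rot": [0, 0, 0]}
  ]
}}

```text
t: 23.2
ee_pos: [434.8, -243.1, 6.8]
ee_rot: [2.253, 2.189, 0.0]
contact_force: [0.6, 0.4, 1.0]
grip_width: 0.4
finger_force: 0.0
```

{"api": "play_rows", "payload": {
  "commands": [
    {"linear": [0, 0, 0], "rot": [0, 0, 0]},
    {"linear": [0, 0, 0], "rot": [0, 0, 0]},
    {"linear": [0, 0, 0], "rot": [0, 0, 0]},
    {"linear": [0, 0, 0], "rot": [0, 0, 0]}
  ],
  "gripper": 0
}}

```text
t: 23.7
ee_pos: [435.3, -243.6, 7.6]
ee_rot: [2.252, 2.187, 0.0]
contact_force: [-1.3, 0.6, 7.1]
grip_width: 0.192
finger_force: 59.4
```

{"api": "play_rows", "payload": {
  "commands": [
    {"linear": [0, 0, 0.1], "rot": [0, 0, 0]},
    {"linear": [0, 0, 0.18], "rot": [0, 0, 0]},
    {"linear": [0, 0.06, 0.18], "rot": [0, 0, 0.15]},
    {"linear": [0, 0.12, 0.18], "rot": [0, 0, 0.32]},
    {"linear": [0.02, 0.16, 0.18], "rot": [0, 0, 0.48]}
  ]
}}

```text
t: 24.32
ee_pos: [444.4, -161.7, 96.4]
ee_rot: [1.631, 2.685, 0.0]
contact_force: [0.2, -0.1, -1.9]
grip_width: 0.19
finger_force: 59.3
```

{"api": "play_rows", "payload": {
  "commands": [
    {"linear": [0.02, 0.06, 0], "rot": [0, 0, 0.17]},
    {"linear": [0.04, 0.12, 0], "rot": [0, 0, 0.34]},
    {"linear": [0.068, 0.18, 0], "rot": [0, 0, 0.51]},
    {"linear": [0.068, 0.22, 0], "rot": [0, 0, 0.68]},
    {"linear": [0.068, 0.26, 0], "rot": [0, 0, 0.85]}
  ]
}}

```text
t: 24.95
ee_pos: [478.6, -31.9, 96.3]
ee_rot: [0.315, 3.125, -0.0]
contact_force: [0.2, -0.5, -2.5]
grip_width: 0.186
finger_force: 59.3
```

{"api": "play_rows", "payload": {
  "commands": [
    {"linear": [0, 0, 0], "rot": [0, 0, 0.17]},
    {"linear": [0, 0, 0], "rot": [0, 0, 0.31]},
    {"linear": [0, 0, 0], "rot": [0, 0, 0.31]},
    {"linear": [0, 0, 0], "rot": [0, 0, 0.31]}
  ]
}}

```text
t: 25.45
ee_pos: [478.5, -32.8, 96.0]
ee_rot: [-0.179, 3.136, -0.0]
contact_force: [-0.2, -1.1, -2.1]
grip_width: 0.186
finger_force: 59.3
```

```bash
python3 -c "
from m import *
held()"
```

```text
tcp [478.5 -32.8  96. ] press [-107.4  -23.7] 25.45 0.18562578014832215
250 38 [-114.1  -23.2] 104.3
275 26 [-102.   -23.4] 104.4
300 40 [-89.6 -23.2] 104.8
330 37 [-75.8 -23.2] 107.7
350 37 [-61.4 -23.5] 103.9
```

Same insertion as before.

{"api": "play_rows", "payload": {
  "commands": [
    {"linear": [0, 0, -0.08], "rot": [0, 0, 0]},
    {"linear": [0, 0, -0.13], "rot": [0, 0, 0]},
    {"linear": [0, 0, -0.152], "rot": [0, 0, 0]},
    {"linear": [0, 0, -0.152], "rot": [0, 0, 0]},
    {"linear": [0, 0, -0.152], "rot": [0, 0, 0]}
  ]
}}

```text
t: 26.12
ee_pos: [479.0, -33.0, 20.5]
ee_rot: [-0.183, 3.135, -0.001]
contact_force: [-0.2, 0.1, -2.7]
grip_width: 0.185
finger_force: 59.3
```

{"api": "play_rows", "payload": {
  "commands": [
    {"linear": [0.035, 0.004, 0], "rot": [0, 0, 0]},
    {"linear": [0.07, 0.008, 0], "rot": [0, 0, 0]},
    {"linear": [0.105, 0.0122, 0], "rot": [0, 0, 0]},
    {"linear": [0.14, 0.0163, 0], "rot": [0, 0, 0]},
    {"linear": [0.17, 0.0198, 0], "rot": [0, 0, 0]}
  ]
}}

```text
t: 26.75
ee_pos: [564.5, -22.9, 20.2]
ee_rot: [-0.183, 3.136, -0.0]
contact_force: [0.8, -0.7, -1.3]
grip_width: 0.188
finger_force: 59.3
```

{"api": "play_rows", "payload": {
  "commands": [
    {"linear": [0.008, 0.0009, 0], "rot": [0, 0, 0]},
    {"linear": [0.016, 0.0019, 0], "rot": [0, 0, 0]},
    {"linear": [0.019, 0.0023, 0], "rot": [0, 0, 0]},
    {"linear": [0.021, 0.0025, 0], "rot": [0, 0, 0]},
    {"linear": [0.021, 0.0025, 0], "rot": [0, 0, 0]}
  ]
}}

```text
t: 27.38
ee_pos: [571.7, -21.9, 19.6]
ee_rot: [0.183, -3.132, 0.001]
contact_force: [-10.7, -1.9, 5.5]
grip_width: 0.192
finger_force: 60.2
```

{"api": "play_rows", "payload": {
  "commands": [
    {"linear": [-0.002, 0, 0], "rot": [0, 0, 0]},
    {"linear": [-0.002, 0, 0], "rot": [0, 0, 0]},
    {"linear": [-0.002, 0, 0], "rot": [0, 0, 0]}
  ],
  "gripper": 0.4
}}

```text
t: 27.75
ee_pos: [573.3, -21.7, 20.1]
ee_rot: [-0.184, 3.135, -0.0]
contact_force: [0.1, -0.7, -1.0]
grip_width: 0.404
finger_force: 0.0
```

{"api": "play_rows", "payload": {
  "commands": [
    {"linear": [-0.01, -0.001, 0.06], "rot": [0, 0, 0]},
    {"linear": [-0.04, -0.004, 0.16], "rot": [0, 0, 0]},
    {"linear": [-0.08, -0.01, 0.28], "rot": [0, 0, 0]},
    {"linear": [-0.08, -0.01, 0.28], "rot": [0, 0, 0]},
    {"linear": [-0.08, -0.01, 0.28], "rot": [0, 0, 0]}
  ]
}}

```text
t: 28.38
ee_pos: [533.2, -26.7, 159.8]
ee_rot: [-0.184, 3.135, -0.0]
contact_force: [-0.7, -0.5, -0.1]
grip_width: 0.401
finger_force: 0.0
```

```bash
python3 - <<'E'
from m import *
print(bot.get_state()['ee_pos'])
shot('wrist','w9.png');press()
shot('scene');bars('scene')
E
```

```text
[533.24767039 -26.68369733 159.83633996]
wrist [256. 227.] press x -26.7..8.7 y -31.6..-14.2 [35.3 17.5] ang 179.8
wrist [312. 224.] press x -26.8..8.5 y 15.5..33.8 [35.3 18.6] ang -169.6
wrist [367. 227.] press x -26.9..8.5 y 62.4..81.6 [35.3 19.4] ang -178.9
scene [323. 273.] ctr [753.8 165.7] rect [754.1 166.6] [105.  49.] ang 84.0 z 25.1 hsv [ 21. 148. 239.]
scene [272. 249.] ctr [667.8  14.6] rect [666.1  12.2] [ 23. 199.] ang 97.2 z 23.7 hsv [ 21. 165. 234.]
scene [166. 238.] ctr [ 617.8 -322.5] rect [ 617.5 -322.6] [ 31. 115.] ang 91.3 z 14.1 hsv [ 21. 168. 213.]
```

{"api": "play_rows", "payload": {
  "commands": [
    {"linear": [0.03, -0.08, 0], "rot": [0, 0, -0.17]},
    {"linear": [0.06, -0.16, 0], "rot": [0, 0, -0.34]},
    {"linear": [0.09, -0.24, 0], "rot": [0, 0, -0.51]},
    {"linear": [0.11, -0.32, 0], "rot": [0, 0, -0.68]},
    {"linear": [0.13, -0.4, 0], "rot": [0, 0, -0.85]}
  ]
}}

```text
t: 29.1
ee_pos: [597.7, -227.5, 157.6]
ee_rot: [-1.191, -2.904, -0.001]
contact_force: [0.9, 0.0, 0.2]
grip_width: 0.397
finger_force: 0.0
```

{"api": "play_rows", "payload": {
  "commands": [
    {"linear": [0.026, -0.102, 0], "rot": [0, 0, -0.17]},
    {"linear": [0.026, -0.102, 0], "rot": [0, 0, -0.34]},
    {"linear": [0.026, -0.102, 0], "rot": [0, 0, -0.51]},
    {"linear": [0.026, -0.102, 0], "rot": [0, 0, -0.68]},
    {"linear": [0.026, -0.102, 0], "rot": [0, 0, -0.728]}
  ]
}}

```text
t: 29.72
ee_pos: [610.5, -277.2, 157.5]
ee_rot: [-2.183, -2.255, 0.001]
contact_force: [0.4, -0.6, -0.8]
grip_width: 0.397
finger_force: 0.0
```

{"api": "play_rows", "payload": {
  "commands": [
    {"linear": [0, 0, 0], "rot": [0, 0, 0]},
    {"linear": [0, 0, 0], "rot": [0, 0, 0]},
    {"linear": [0, 0, 0], "rot": [0, 0, 0]}
  ]
}}

```text
t: 30.1
ee_pos: [610.9, -277.6, 159.4]
ee_rot: [-2.18, -2.261, 0.0]
contact_force: [-0.3, 0.4, 0.8]
grip_width: 0.401
finger_force: 0.0
```

```bash
python3 - <<'E'
from h import *
from m import *
s=bot.get_state();print(s['ee_pos'],s['ee_rot'],s['t'])
shot('wrist','w10.png');bars('wrist')
E
```

```text
[ 610.90430499 -277.55063673  159.36005562] [-2.18042675e+00 -2.26108565e+00  3.81693065e-05] 30.1
wrist [297. 323.] ctr [ 656.6 -426.1] rect [ 656.6 -426.3] [ 6. 10.] ang 118.4 z 7.7 hsv [ 18. 196. 255.]
wrist [259. 218.] ctr [ 614.8 -317.5] rect [ 615.2 -320.6] [ 18. 113.] ang 91.8 z 16.0 hsv [ 30. 102. 255.]
```

{"api": "play_rows", "payload": {
  "commands": [
    {"linear": [0.006, 0, -0.12], "rot": [0, 0, 0]},
    {"linear": [0.006, 0, -0.22], "rot": [0, 0, 0]},
    {"linear": [0.006, 0, -0.308], "rot": [0, 0, 0]},
    {"linear": [0.006, 0, -0.308], "rot": [0, 0, 0]},
    {"linear": [0.006, 0, -0.308], "rot": [0, 0, 0]}
  ]
}}

```text
t: 30.78
ee_pos: [614.2, -277.8, 6.7]
ee_rot: [2.181, 2.26, 0.0]
contact_force: [1.0, -0.7, 0.4]
grip_width: 0.403
finger_force: 0.0
```

{"api": "play_rows", "payload": {
  "commands": [
    {"linear": [0, 0, 0], "rot": [0, 0, 0]},
    {"linear": [0, 0, 0], "rot": [0, 0, 0]},
    {"linear": [0, 0, 0], "rot": [0, 0, 0]},
    {"linear": [0, 0, 0], "rot": [0, 0, 0]}
  ],
  "gripper": 0
}}

```text
t: 31.28
ee_pos: [614.7, -278.1, 7.4]
ee_rot: [2.18, 2.259, 0.0]
contact_force: [-1.0, 0.7, 5.3]
grip_width: 0.187
finger_force: 60.0
```

{"api": "play_rows", "payload": {
  "commands": [
    {"linear": [0, 0, 0.1], "rot": [0, 0, 0]},
    {"linear": [0, 0, 0.18], "rot": [0, 0, 0]},
    {"linear": [-0.06, 0, 0.18], "rot": [0, 0, 0.1]},
    {"linear": [-0.12, 0.02, 0.18], "rot": [0, 0, 0.2]},
    {"linear": [-0.18, 0.05, 0.18], "rot": [0, 0, 0.35]}
  ]
}}

```text
t: 31.9
ee_pos: [522.9, -252.4, 95.8]
ee_rot: [-1.728, -2.624, -0.0]
contact_force: [-0.2, 0.4, -2.3]
grip_width: 0.189
finger_force: 59.3
```

{"api": "play_rows", "payload": {
  "commands": [
    {"linear": [-0.06, 0.05, 0], "rot": [0, 0, 0.17]},
    {"linear": [-0.08, 0.12, 0], "rot": [0, 0, 0.34]},
    {"linear": [-0.08, 0.2, 0], "rot": [0, 0, 0.51]},
    {"linear": [-0.08, 0.28, 0], "rot": [0, 0, 0.68]},
    {"linear": [-0.08, 0.345, 0], "rot": [0, 0, 0.85]}
  ]
}}

```text
t: 32.52
ee_pos: [483.7, -78.7, 96.0]
ee_rot: [0.426, 3.112, 0.0]
contact_force: [0.4, -0.3, -2.0]
grip_width: 0.188
finger_force: 59.3
```

{"api": "play_rows", "payload": {
  "commands": [
    {"linear": [0, 0, 0], "rot": [0, 0, 0.17]},
    {"linear": [0, 0, 0], "rot": [0, 0, 0.34]},
    {"linear": [0, 0, 0], "rot": [0, 0, 0.378]},
    {"linear": [0, 0, 0], "rot": [0, 0, 0.378]},
    {"linear": [0, 0, 0], "rot": [0, 0, 0.378]}
  ]
}}

```text
t: 33.15
ee_pos: [483.9, -80.1, 95.9]
ee_rot: [-0.182, 3.136, 0.0]
contact_force: [1.0, -0.1, -2.3]
grip_width: 0.187
finger_force: 59.4
```

```bash
python3 -c "
from m import *
held()"
```

```text
tcp [483.9 -80.1  95.9] press [-107.5  -71.3] 33.15 0.1866422424660545
250 38 [-114.4  -70.8] 104.3
275 34 [-102.3  -71. ] 104.4
300 40 [-89.8 -70.8] 104.7
330 37 [-73.1 -71. ] 104.0
350 37 [-65.  -71.1] 107.5
```

{"api": "play_rows", "payload": {
  "commands": [
    {"linear": [0, 0, -0.08], "rot": [0, 0, 0]},
    {"linear": [0, 0, -0.13], "rot": [0, 0, 0]},
    {"linear": [0, 0, -0.152], "rot": [0, 0, 0]},
    {"linear": [0, 0, -0.152], "rot": [0, 0, 0]},
    {"linear": [0, 0, -0.152], "rot": [0, 0, 0]}
  ]
}}

```text
t: 33.83
ee_pos: [484.5, -80.4, 20.5]
ee_rot: [-0.184, 3.135, -0.001]
contact_force: [-1.1, -0.0, -1.4]
grip_width: 0.187
finger_force: 59.3
```

{"api": "play_rows", "payload": {
  "commands": [
    {"linear": [0.035, 0.004, 0], "rot": [0, 0, 0]},
    {"linear": [0.07, 0.008, 0], "rot": [0, 0, 0]},
    {"linear": [0.105, 0.0122, 0], "rot": [0, 0, 0]},
    {"linear": [0.14, 0.0163, 0], "rot": [0, 0, 0]},
    {"linear": [0.17, 0.0198, 0], "rot": [0, 0, 0]}
  ]
}}

```text
t: 34.45
ee_pos: [569.9, -70.3, 20.1]
ee_rot: [-0.184, 3.136, -0.0]
contact_force: [0.5, -0.2, -1.7]
grip_width: 0.188
finger_force: 59.4
```

{"api": "play_rows", "payload": {
  "commands": [
    {"linear": [0.008, 0.0009, 0], "rot": [0, 0, 0]},
    {"linear": [0.016, 0.0019, 0], "rot": [0, 0, 0]},
    {"linear": [0.019, 0.0023, 0], "rot": [0, 0, 0]},
    {"linear": [0.021, 0.0025, 0], "rot": [0, 0, 0]},
    {"linear": [0.021, 0.0025, 0], "rot": [0, 0, 0]}
  ]
}}

```text
t: 35.08
ee_pos: [576.7, -69.2, 19.4]
ee_rot: [0.183, -3.131, 0.0]
contact_force: [-12.3, -2.5, 4.5]
grip_width: 0.185
finger_force: 60.3
```

{"api": "play_rows", "payload": {
  "commands": [
    {"linear": [-0.002, 0, 0], "rot": [0, 0, 0]},
    {"linear": [-0.002, 0, 0], "rot": [0, 0, 0]},
    {"linear": [-0.002, 0, 0], "rot": [0, 0, 0]}
  ],
  "gripper": 0.4
}}

```text
t: 35.45
ee_pos: [578.9, -69.1, 20.2]
ee_rot: [-0.184, 3.135, -0.0]
contact_force: [-0.8, -0.6, -0.4]
grip_width: 0.403
finger_force: 0.0
```

{"api": "play_rows", "payload": {
  "commands": [
    {"linear": [-0.01, -0.001, 0.06], "rot": [0, 0, 0]},
    {"linear": [-0.04, -0.004, 0.16], "rot": [0, 0, 0]},
    {"linear": [-0.08, -0.01, 0.28], "rot": [0, 0, 0]},
    {"linear": [-0.08, -0.01, 0.28], "rot": [0, 0, 0]},
    {"linear": [-0.08, -0.01, 0.28], "rot": [0, 0, 0]}
  ]
}}

```text
t: 36.08
ee_pos: [538.7, -74.0, 159.9]
ee_rot: [-0.184, 3.135, -0.0]
contact_force: [-0.8, 0.3, -1.1]
grip_width: 0.401
finger_force: 0.0
```

```bash
python3 - <<'E'
from m import *
print(bot.get_state()['ee_pos'])
shot('wrist','w11.png');press()
E
```

```text
[538.74839429 -74.03982612 159.87378914]
wrist [256. 227.] press x -26.7..8.6 y -79.3..-61.9 [35.3 17.5] ang 180.0
wrist [312. 224.] press x -26.8..8.5 y -32.7..-14.4 [35.4 18.5] ang -169.4
wrist [366. 227.] press x -26.9..8.5 y 14.4..33.6 [35.3 19.8] ang -179.2
wrist [421. 227.] press x -27.0..8.4 y 61.4..81.4 [35.4 20.5] ang -178.5
```

{"api": "play_rows", "payload": {
  "commands": [
    {"linear": [0, 0.05, 0.08], "rot": [0, 0, 0]},
    {"linear": [0.04, 0.1, 0.16], "rot": [0, 0, 0]},
    {"linear": [0.12, 0.17, 0.16], "rot": [0, 0, 0]},
    {"linear": [0.16, 0.17, 0.16], "rot": [0, 0, 0]},
    {"linear": [0.16, 0.17, 0.16], "rot": [0, 0, 0]}
  ],
  "gripper": 0.8
}}

```text
t: 36.75
ee_pos: [618.6, 11.6, 237.1]
ee_rot: [0.185, -3.133, -0.002]
contact_force: [0.1, 0.3, -0.3]
grip_width: 0.798
finger_force: 0.0
```

{"api": "play_rows", "payload": {
  "commands": [
    {"linear": [0, 0, 0], "rot": [0, 0, 0]},
    {"linear": [0, 0, 0], "rot": [0, 0, 0]}
  ]
}}

```text
t: 37.0
ee_pos: [617.8, 10.7, 239.6]
ee_rot: [0.183, -3.136, -0.0]
contact_force: [-0.3, -0.3, -0.3]
grip_width: 0.801
finger_force: 0.0
```

```bash
python3 - <<'E'
from m import *
s=bot.get_state();print(s['ee_pos'],s['joints'],s['t'])
c=shot('wrist','w12.png');press();P=cloud(c)
m=((c['image'].max(2)<80)&(abs(P[...,2]-163)<5)&(np.hypot(P[...,0]-637,P[...,1]-10)<35)).astype(np.uint8)
uv=np.argwhere(m>0)[:,::-1];W=cast(c,uv,163)[:,:2].astype(np.float32)
print('cap',len(uv),P[m>0].mean(0).round(1),cv2.minEnclosingCircle(W),cv2.minAreaRect(W))
E
```

```text
[617.80389974  10.73640269 239.60994205] [-1.93973817e-01  1.62483693e-01  1.75479161e-01  1.58435310e+00
  7.49932943e-05 -3.10663443e-01] 37.0
wrist [182. 114.] press x -24.2..5.4 y -79.4..-60.7 [19.  29.7] ang 179.2
wrist [229. 114.] press x -24.2..5.3 y -31.9..-14.4 [17.2 30.5] ang 179.1
wrist [276. 114.] press x -24.3..5.3 y 16.4..33.9 [29.7 17.3] ang -178.8
wrist [324. 114.] press x -24.4..5.2 y 63.3..81.7 [30.6 18.6] ang -178.9
wrist [402. 284.] press x 173.1..201.2 y 155.5..191.3 [43.6 18.4] ang 63.1
cap 2263 [636.    9.7 162.6] ((635.3561401367188, 9.568853378295898), 20.309844970703125) ((635.4579467773438, 9.547866821289062), (40.03013610839844, 39.20414733886719), 18.14567756652832)
```

View pics/w12.png

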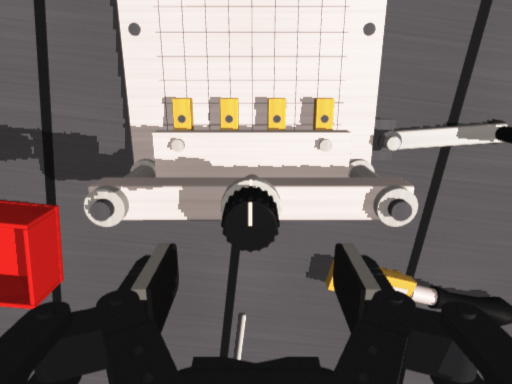

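All four tails show in a row at (182..324,114), exactly home; the cap is at (250,218). Pre-wind the wrist, then grip the cap.

{"api": "play_rows", "payload": {
  "commands": [
    {"linear": [0.0364, -0.002, 0], "rot": [0, 0, 0.17]},
    {"linear": [0.0364, -0.002, 0], "rot": [0, 0, 0.34]},
    {"linear": [0.0364, -0.002, 0], "rot": [0, 0, 0.51]},
    {"linear": [0.0364, -0.002, 0], "rot": [0, 0, 0.68]},
    {"linear": [0.0364, -0.002, 0], "rot": [0, 0, 0.85]}
  ]
}}

```text
t: 37.67
ee_pos: [636.4, 9.8, 240.1]
ee_rot: [-1.524, 2.747, -0.0]
contact_force: [-0.3, -0.2, -0.3]
grip_width: 0.802
finger_force: 0.0
```

{"api": "play_rows", "payload": {
  "commands": [
    {"linear": [0, 0, 0], "rot": [0, 0, 0.17]},
    {"linear": [0, 0, 0], "rot": [0, 0, 0.34]},
    {"linear": [0, 0, 0], "rot": [0, 0, 0.51]},
    {"linear": [0, 0, 0], "rot": [0, 0, 0.68]},
    {"linear": [0, 0, 0], "rot": [0, 0, 0.85]}
  ]
}}

```text
t: 38.3
ee_pos: [636.3, 9.8, 240.1]
ee_rot: [-2.558, 1.824, -0.0]
contact_force: [-0.2, 0.4, 0.2]
grip_width: 0.802
finger_force: 0.0
```

{"api": "play_rows", "payload": {
  "commands": [
    {"linear": [0, 0, 0], "rot": [0, 0, 0.17]},
    {"linear": [0, 0, 0], "rot": [0, 0, 0.34]},
    {"linear": [0, 0, 0], "rot": [0, 0, 0.51]},
    {"linear": [0, 0, 0], "rot": [0, 0, 0.68]},
    {"linear": [0, 0, 0], "rot": [0, 0, 0.75]}
  ]
}}

```text
t: 38.92
ee_pos: [636.4, 9.7, 240.1]
ee_rot: [3.06, -0.709, 0.001]
contact_force: [0.3, -0.9, -0.2]
grip_width: 0.801
finger_force: 0.0
```

{"api": "play_rows", "payload": {
  "commands": [
    {"linear": [0, 0, 0], "rot": [0, 0, 0]},
    {"linear": [0, 0, 0], "rot": [0, 0, 0]}
  ]
}}

```text
t: 39.17
ee_pos: [636.5, 9.9, 239.9]
ee_rot: [3.059, -0.717, 0.0]
contact_force: [0.4, 0.2, -0.7]
grip_width: 0.803
finger_force: 0.0
```

```bash
python3 - <<'E'
from m import *
s=bot.get_state();print(s['ee_pos'],s['ee_rot'],s['joints'],s['t'])
c=shot('wrist');P=cloud(c)
m=((c['image'].max(2)<80)&(abs(P[...,2]-163)<5)&(np.hypot(P[...,0]-637,P[...,1]-10)<35)).astype(np.uint8)
uv=np.argwhere(m>0)[:,::-1];W=cast(c,uv,163)[:,:2].astype(np.float32)
print('cap',len(uv),P[m>0].mean(0).round(1),cv2.minEnclosingCircle(W))
E
```

```text
[636.52737402   9.93358513 239.94954421] [ 3.05860294e+00 -7.17099194e-01  2.20102573e-04] [-1.89380804e-01  2.20580936e-01  2.40976071e-01  1.59105355e+00
 -5.67976665e-05 -2.87038607e+00] 39.175
cap 2320 [639.    8.8 162.7] ((638.18896484375, 8.624485969543457), 20.01804542541504)
```

{"api": "play_rows", "payload": {
  "commands": [
    {"linear": [0, -0.0015, -0.1], "rot": [0, 0, 0]},
    {"linear": [0, -0.0015, -0.17], "rot": [0, 0, 0]},
    {"linear": [0, -0.0015, -0.213], "rot": [0, 0, 0]},
    {"linear": [0, -0.0015, -0.213], "rot": [0, 0, 0]},
    {"linear": [0, -0.0015, -0.213], "rot": [0, 0, 0]}
  ]
}}

```text
t: 39.85
ee_pos: [637.2, 9.2, 134.6]
ee_rot: [3.059, -0.715, 0.002]
contact_force: [-0.6, 0.7, 0.2]
grip_width: 0.802
finger_force: 0.0
```

{"api": "play_rows", "payload": {
  "commands": [
    {"linear": [0, 0, 0], "rot": [0, 0, 0]},
    {"linear": [0, 0, 0], "rot": [0, 0, 0]},
    {"linear": [0, 0, 0], "rot": [0, 0, 0]},
    {"linear": [0, 0, 0], "rot": [0, 0, 0]},
    {"linear": [0, 0, 0], "rot": [0, 0, 0]}
  ],
  "gripper": 0
}}

```text
t: 40.48
ee_pos: [637.4, 9.2, 134.7]
ee_rot: [-3.059, 0.714, -0.003]
contact_force: [-0.8, 0.7, 5.9]
grip_width: 0.425
finger_force: 59.9
```

{"api": "play_rows", "payload": {
  "commands": [
    {"linear": [0, 0, 0], "rot": [0, 0, -0.1]},
    {"linear": [0, 0, 0], "rot": [0, 0, -0.2]},
    {"linear": [0, 0, 0], "rot": [0, 0, -0.3]},
    {"linear": [0, 0, 0], "rot": [0, 0, -0.4]},
    {"linear": [0, 0, 0], "rot": [0, 0, -0.5]}
  ]
}}

```text
t: 41.1
ee_pos: [637.4, 9.3, 134.7]
ee_rot: [-2.767, 1.486, -0.003]
contact_force: [-0.8, 0.2, 6.2]
grip_width: 0.428
finger_force: 60.0
```

```bash
python3 -c "
from m import *
s=bot.get_state();print(s['moment'],s['contact_force'],s['joints'][5])"
```

```text
[0.11961756 0.15665204 0.03774299] [-0.78807053  0.19355988  6.21770827] -2.346280599626392
```

{"api": "play_rows", "payload": {
  "commands": [
    {"linear": [0, 0, 0], "rot": [0, 0, -0.16]},
    {"linear": [0, 0, 0], "rot": [0, 0, -0.32]},
    {"linear": [0, 0, 0], "rot": [0, 0, -0.48]},
    {"linear": [0, 0, 0], "rot": [0, 0, -0.64]},
    {"linear": [0, 0, 0], "rot": [0, 0, -0.8]}
  ]
}}

```text
t: 41.72
ee_pos: [637.5, 9.3, 134.7]
ee_rot: [-1.921, 2.484, -0.002]
contact_force: [-0.2, 1.0, 5.9]
grip_width: 0.427
finger_force: 60.0
```

{"api": "play_rows", "payload": {
  "commands": [
    {"linear": [0, 0, 0], "rot": [0, 0, -0.16]},
    {"linear": [0, 0, 0], "rot": [0, 0, -0.32]},
    {"linear": [0, 0, 0], "rot": [0, 0, -0.48]},
    {"linear": [0, 0, 0], "rot": [0, 0, -0.64]},
    {"linear": [0, 0, 0], "rot": [0, 0, -0.8]}
  ]
}}

```text
t: 42.35
ee_pos: [637.5, 9.2, 134.7]
ee_rot: [-0.744, 3.05, -0.001]
contact_force: [0.1, 1.4, 5.8]
grip_width: 0.426
finger_force: 59.9
```

{"api": "play_rows", "payload": {
  "commands": [
    {"linear": [0, 0, 0], "rot": [0, 0, -0.16]},
    {"linear": [0, 0, 0], "rot": [0, 0, -0.32]},
    {"linear": [0, 0, 0], "rot": [0, 0, -0.48]},
    {"linear": [0, 0, 0], "rot": [0, 0, -0.64]},
    {"linear": [0, 0, 0], "rot": [0, 0, -0.8]}
  ]
}}

```text
t: 42.98
ee_pos: [637.5, 9.1, 134.7]
ee_rot: [0.561, 3.089, 0.0]
contact_force: [-0.6, 0.5, 5.2]
grip_width: 0.424
finger_force: 59.9
```

```bash
python3 -c "
from m import *
s=bot.get_state();print(s['moment'],s['contact_force'],s['joints'][5])"
```

```text
[0.0043748  0.05472668 0.0661328 ] [-0.55647044  0.45022794  5.20959285] 0.16899813162092958
```

{"api": "play_rows", "payload": {
  "commands": [
    {"linear": [0, 0, 0], "rot": [0, 0, -0.16]},
    {"linear": [0, 0, 0], "rot": [0, 0, -0.32]},
    {"linear": [0, 0, 0], "rot": [0, 0, -0.48]},
    {"linear": [0, 0, 0], "rot": [0, 0, -0.64]},
    {"linear": [0, 0, 0], "rot": [0, 0, -0.8]}
  ]
}}

```text
t: 43.6
ee_pos: [637.4, 9.1, 134.7]
ee_rot: [1.769, 2.594, 0.001]
contact_force: [-0.6, 0.6, 5.7]
grip_width: 0.425
finger_force: 59.9
```

```bash
python3 -c "
from m import *
s=bot.get_state();print(s['moment'],s['contact_force'],s['joints'][5])"
```

```text
[0.00983297 0.12358411 0.21525015] [-0.57536765  0.60755316  5.6952302 ] 1.0066238076515392
```

{"api": "play_rows", "payload": {
  "commands": [
    {"linear": [0, 0, 0], "rot": [0, 0, -0.16]},
    {"linear": [0, 0, 0], "rot": [0, 0, -0.32]},
    {"linear": [0, 0, 0], "rot": [0, 0, -0.48]},
    {"linear": [0, 0, 0], "rot": [0, 0, -0.64]},
    {"linear": [0, 0, 0], "rot": [0, 0, -0.8]}
  ]
}}

```text
t: 44.22
ee_pos: [637.4, 9.1, 134.7]
ee_rot: [2.671, 1.65, 0.002]
contact_force: [-0.6, -0.1, 5.7]
grip_width: 0.425
finger_force: 60.0
```

```bash
python3 -c "
from m import *
s=bot.get_state();print(s['moment'],s['contact_force'],s['joints'][5],s['grip_width'])"
```

```text
[-0.00285748  0.27045459  0.15399974] [-0.55666422 -0.08059486  5.72322493] 1.84440505426618 0.4251376821638603
```

{"api": "play_rows", "payload": {
  "commands": [
    {"linear": [0, 0, 0], "rot": [0, 0, 0]},
    {"linear": [0, 0, 0], "rot": [0, 0, 0]},
    {"linear": [0, 0, 0], "rot": [0, 0, 0]},
    {"linear": [0, 0, 0], "rot": [0, 0, 0]},
    {"linear": [0, 0, 0], "rot": [0, 0, 0]}
  ],
  "gripper": 0.8
}}

```text
t: 44.85
ee_pos: [636.7, 9.3, 133.2]
ee_rot: [2.668, 1.659, -0.0]
contact_force: [-0.1, -0.2, 0.1]
grip_width: 0.801
finger_force: 0.0
```

{"api": "play_rows", "payload": {
  "commands": [
    {"linear": [0, 0, 0.1], "rot": [0, 0, 0]},
    {"linear": [0, 0, 0.2], "rot": [0, 0, 0]},
    {"linear": [-0.06, 0, 0.24], "rot": [0, 0, 0]},
    {"linear": [-0.12, 0, 0.24], "rot": [0, 0, 0]},
    {"linear": [-0.12, 0, 0.24], "rot": [0, 0, 0]}
  ]
}}

```text
t: 45.48
ee_pos: [575.7, 9.4, 254.0]
ee_rot: [2.668, 1.658, 0.001]
contact_force: [1.1, -0.4, -0.2]
grip_width: 0.799
finger_force: 0.0
```

{"api": "play_rows", "payload": {
  "commands": [
    {"linear": [0, 0, 0], "rot": [0, 0, 0.17]},
    {"linear": [0, 0, 0], "rot": [0, 0, 0.34]},
    {"linear": [0, 0, 0], "rot": [0, 0, 0.51]},
    {"linear": [0, 0, 0], "rot": [0, 0, 0.51]},
    {"linear": [0, 0, 0], "rot": [0, 0, 0.51]}
  ]
}}

```text
t: 46.1
ee_pos: [576.9, 9.2, 253.1]
ee_rot: [-2.141, -2.299, 0.0]
contact_force: [-0.4, 0.1, -0.1]
grip_width: 0.801
finger_force: 0.0
```

```bash
python3 - <<'E'
from m import *
s=bot.get_state();print(s['ee_pos'],s['contact_force'],s['t'])
c=shot('wrist','w13.png');press();P=cloud(c)
u,v=proj(c,[637,9.3,150])[0];print(u,v)
m=(abs(P[...,2]-45)<10)&(P[...,0]>560)&(P[...,0]<700)&(abs(P[...,1])<100)&(c['image'].min(2)>120)
print('platen top z',np.median(P[m][:,2]) if m.any() else None)
i=cv2.imread('pics/w13.png');cv2.imwrite('pics/w13z.png',cv2.resize(i,(800,600),interpolation=cv2.INTER_CUBIC))
E
```

```text
[576.93001244   9.24929056 253.08859004] [-0.35718026  0.07019837 -0.13117967] 46.1
wrist [442.  34.] press x 159.9..205.4 y 89.8..149.5 [62.  35.6] ang 71.7
wrist [348. 109.] press x 91.4..95.3 y -1.3..98.7 [  4. 101.] ang 90.2
wrist [247.  92.] press x -24.8..4.6 y 64.0..81.7 [29.7 17.9] ang -178.8
wrist [250. 139.] press x -24.7..4.7 y 16.1..34.4 [29.9 18.4] ang 179.5
wrist [252. 182.] press x -24.7..4.3 y -32.1..-12.9 [18.4 28.8] ang 178.5
wrist [254. 222.] press x -24.4..4.8 y -79.6..-59.8 [29.6 20.2] ang 179.7
336.13690902370723 194.55662820101963
platen top z 46.042749044029435
```

View pics/w13z.png

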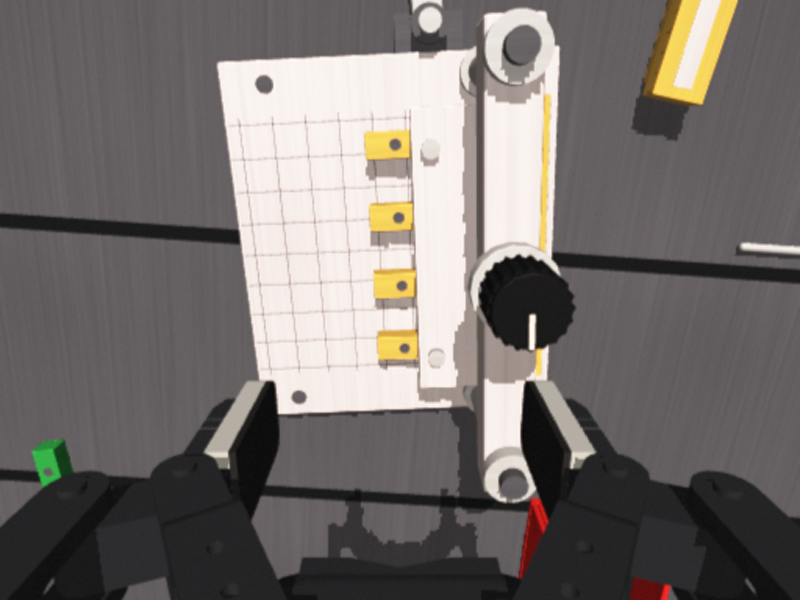

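The picture shows the four tails at (365–415, 145–347) in line. The platen top is at 46 mm, so it bears on the 16 mm bars. The cap line points to -y after 270° of turn, which means about 1.2 rad of slip, and the robot is clear.

```bash
python3 -c "
from workcell import bot
print(bot.sign_off())"
```

```text
the job is handed in; nothing more can be done
None
```

The job is handed in after 46 s on the robot's clock: the leg is swung out, all four bars are square and home against the fence, and the platen rests on them after about 1.2 rad of clutch slip. The slip is worked out from the cap's 270° turn and the platen height. `sign_off` returned no verdict.

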